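# Mark two turning blanks in the centre press, then lock it

## Robot

A 6-joint arm with a two-finger parallel gripper is mounted at the origin on the work surface. World frame = base frame: x ahead of the robot, y to its left, z up, the work surface at z = 0. Lengths are in m, angles in rad, forces in N, time in s.
With the tool pointing down it reaches from about 0.375 to 0.975 m from the base axis. Payload 3.8 kg.
Tool frame: the origin (TCP) lies between the finger pads; the fingertips stand 8 mm ahead of it and the grasp point (between the pads) lies 11 mm behind it (tcp_to_tips is the distance from the TCP to the fingertips, in m); z points along the fingers, y is the line along which they close (so a half turn about z gives the same grasp; the last joint's range is limited). The gripper opens to 85 mm and grips with 20 to 120 N. Pads are 22 mm wide; open, the fingers measure 114 mm over their backs; the gripper's body (76 mm by 85 mm) begins 54 mm behind the grasp point. The pads swing forward as they close: fully open they stand 13 mm farther back than shut.
Start: joints at [1.199, 0.264, 1.604, -0, 1.274, -0.037], TCP at [0.222, 0.638, 0.239] pointing down, gripper open.
Joint ranges: [-2.63, 2.63], [-0.94, 2.18], [0.31, 2.57], [-1.31, 4.45], [0, 2.66], [-2.55, 2.55]. Speed limits (rad/s): [2.57, 2.57, 3.14, 3.14, 3.14, 3.14].

## Interface

Orientations are given as a rotation vector (axis times angle).
In Python, from workcell import * gives the robot as it stands.
- The arm moves only by the tool move_arm, never from a script. Its argument "series" is one flat list of numbers, 7 for each row, row after row: the finger opening in cm, from 0 to 8.54, then the shift along the tool's x, y, z in cm, then the turn, a rotation vector about the tool's x, y, z in degrees. A call has 1 to 5 rows; each row shifts and turns the commanded pose from where the row before left it, along the tool's axes as they then stand; what a row does not reach is not made up. A row lasts 1/8 s, in which the tool goes at most 62.5 mm and 10.7 degrees, less where a joint would pass 70% of its speed; a pose out of reach is approached as far as the arm can. A call is refused whole if a number of a shift passes 6.25 or a number of a turn 10.7, either way. A call with a gripper value outside its range is refused whole. The fingers move at their own pace and stop on an object; "grip_force" is the grip in N (left out, the last holds). Time passes only in rows, so rows that do not move let the fingers close. It gives the time, the measured TCP pose, the force, the opening and the grip force at its end, in the units of the state.
- read_state(): the state, without advancing time (a new reading comes with each control period).
- read_camera(name): name is "scene" or "side" or "wrist"; returns the picture (480x640x3 uint8, red, green, blue); there is no depth.
- calibration(name): a dict with "camera_matrix" (3x3 intrinsics, pixels), "k1" (the pictures are not rectified: a ray, as slopes to the right and down, at radius r is drawn at 1 + k1 r^2 times it, then the intrinsics apply), "rvec" (rotation vector, rad) and "tvec" (3), from world to camera coordinates, as OpenCV has them. Camera axes: x right, y down, z forward; pixel columns grow to the right and rows downward; lengths in m; the calibration is good to about 2 mm. A picture is of the moment at which its call begins: read the wrist's pose just before it. calibration takes no time and is no camera call; for the wrist camera it gives the pose at the moment of the call.
- finish_job(): hands the job in; it is judged then, once.
The state is a dict: "time": time; "q": joint angles; "joint_vel": joint speeds; "joint_torque": joint torques, N m; "tool_pos": TCP position; "tcp_rot": TCP orientation; "wrist_force": force on the tool from outside, world axes, zero at the start; "torque": the same for the moment, N m; "width": opening from 0.0 (shut) to 1.0 (fully open); "grip_force": force on a finger pad.
Only numpy, scipy, OpenCV 4.12 (cv2) and the standard library are available. Lean on these libraries where they do the work, as an engineer would, in place of code of your own. Each camera call takes 0.05 s, during which the arm holds its last target. There are 200 camera calls.

## Task

Put every orange-red offcut on the bench and press into the green scrap bin first. Then mark the pale blank and after it the dark one: lay the blank flat in the press's trough, swing the red lever by its black handle all the way to its stop, let it come fully back, and lay the marked blank flat on the floor of the plywood tray. Finally lock the lever at rest with the yellow-headed pin, pushed through lever and bracket until its head sits on the lever, and leave the other things on the bench where they are.

Things in the scene. Friction and masses are not known exactly. Their poses are not given: they have to be found in the camera images.
- press: Cream bench press for marking centres of turning blanks, fixed; may stand turned. Origin on the bench, z up, x across, y along the trough. Base plate 150 (x) x 280 (y) x 20 mm, y -165 to 115. Trough at negative y, its floor the plate's top, between steel walls 15 mm high at x +-24 to +-34 mm, y -140 to -20. Headstock block at x +-40, y 25 to 105 mm, 62 mm high.
- end_stop (a point): Middle of the face of the dark end stop that closes the trough at press y = -140 mm (stop 68 mm wide, top 65 mm above the bench); the point is 40 mm above the bench. Same axes as the press.
- plunger_tip (a point): Tip of the steel plunger that comes out of the headstock, 40 mm above the bench; at press y = -1 mm at rest; moves 18 mm towards the end stop as the lever is swung, and pushes a blank lengthwise until it is within 1 mm of the end stop.
- trough (a point): Point on the trough floor, 20 mm above the bench, on its centreline: exactly under the centre of a blank that lies against the end stop (press x 0, y -80 mm). Same axes as the press. The trough is 48 mm wide between its walls; it is 139 mm long from end stop to plunger at rest.
- lever (a joint): Red lever's angle: 0 at rest (sprung), 0.8 rad at its far stop. It swings level about the vertical axis through lever_hinge, counter-clockwise from above as the value grows (handle moves towards press -y, the trough's side). Needs about 4 N at the handle at rest, 12 N at the stop, plus some damping; returns by itself when let go.
- lever_hinge (a point): On the lever's pivot axis, 78 mm above the bench (the height of the lever's top face). Fixed to the press, same axes.
- lever_grip (a point): Centre of the top end of the black upright handle on the lever's end: a round post 26 mm in diameter, 60 mm tall, from 78 to 138 mm above the bench, 150 mm from lever_hinge. Moves with the lever. At rest the lever points from the hinge 0.4 rad off the press's -x towards +y.
- lever_hole (a point): Centre of the mouth of the round vertical 16 mm hole through the red lever, on its top face 78 mm above the bench, 70 mm from lever_hinge; lever 14 mm thick here and 44 mm wide; moves with the lever. With the lever at rest it lies right over the bracket's hole.
- bracket_hole (a point): Centre of the mouth of the matching 16 mm vertical hole in the dark bracket under the lever, 62 mm above the bench (2 mm below the lever), 42 mm deep.
- lock_pin: Lock pin standing upright in the pin block at the start: steel shaft 12 mm in diameter, 55 mm long with a tapered tip; yellow round head 28 mm in diameter and 35 mm tall on top. Origin at the tip, z axis along the pin towards the head; the head goes from 55 to 90 mm. Seated in the press its tip is 23 mm above the bench.
- pin_block: Fixed plywood block 70 x 70 x 65 mm high with a 16 mm hole, 60 mm deep, in the middle of its top, that holds the pin at the start with the pin's head on the block's top. Origin at the centre of its underside.
- pale_blank: Pale maple square turning blank 120 x 40 x 40 mm, black pencil cross on each end; origin at its centre, x along its length; about 0.15 kg.
- dark_blank: Dark walnut square turning blank 120 x 40 x 40 mm, white cross on each end; origin at its centre, x along its length; about 0.15 kg.
- scrap_bin: Green open bin, fixed, 170 (x) x 180 (y) x 100 mm high, wall 4 mm; origin at the centre of its underside.
- tray: Shallow plywood tray, fixed, 170 (x) x 180 (y) mm, 20 mm high, walls and floor 5 mm; origin at the centre of its underside. Both blanks fit side by side along its x.
- offcut_a: Orange-red padauk wood offcut 80 x 32 x 30 mm, origin at its centre, x along its length, about 50 g. At the start it lies across the two walls of the press's trough (its underside 35 mm above the bench). May be absent.
- offcut_b: Orange-red padauk wood offcut 80 x 32 x 30 mm, origin at its centre, x along its length, about 50 g, on the bench to the left. May be absent.
- offcut_c: Orange-red padauk wood offcut 80 x 32 x 30 mm, origin at its centre, x along its length, about 50 g, on the bench to the left. May be absent.
- wax_tin: Bystander: flat brass wax tin, 80 mm across, 35 mm tall; origin under its centre.
- calipers: Bystander: dark steel calipers lying flat, about 165 x 80 x 12 mm; origin under the middle.
- sanding_block: Bystander: cork sanding block 80 x 50 x 30 mm; origin under its centre.
- gouge: Bystander: long turning gouge with pale wooden handle, 360 mm, lying to the left; origin under the ferrule.
- mallet: Bystander: dark wooden mallet, head 120 x 84 mm, lying to the right; origin under the head's handle end.
Things that resemble listed ones, but are neither listed nor needed, are in the scene too. Leave any blue or pink look-alike of the offcut_a alone.

How it is judged:
On the way, in this order (a step that is already met when the one before it is completed fails the run):
1. every offcut lies in the scrap bin (x of offcut_a in the frame of scrap_bin between -0.085 and 0.085 m and y of offcut_a in the frame of scrap_bin between -0.09 and 0.09 m and z of each of offcut_a, offcut_b, offcut_c in the frame of scrap_bin below 0.095 m and linear speed of each of offcut_a, offcut_b, offcut_c below 0.05 m/s and x of offcut_b in the frame of scrap_bin between -0.085 and 0.085 m and y of offcut_b in the frame of scrap_bin between -0.09 and 0.09 m and x of offcut_c in the frame of scrap_bin between -0.085 and 0.085 m and y of offcut_c in the frame of scrap_bin between -0.09 and 0.09 m), for 0.2 s.
2. the lever is at its stop (joint above 0.74 rad) while the pale blank lies flat in the trough (within 9 mm sideways, its centre 8 mm short of to 10 mm beyond the trough point along the trough) (value of joint lever above 0.74 rad and x of pale_blank in the frame of trough between -0.009 and 0.009 m and y of pale_blank in the frame of trough between -0.008 and 0.01 m and z of pale_blank in the frame of trough between 0.014 and 0.027 m and angle between the x axis of pale_blank and the y axis of press, either way round below 0.15 rad), for 0.1 s.
3. the lever has come back to rest (joint below 0.05 rad) (value of joint lever below 0.05 rad), for 0.2 s.
4. the lever is at its stop (joint above 0.74 rad) while the dark blank lies flat in the trough (within 9 mm sideways, its centre 8 mm short of to 10 mm beyond the trough point along the trough) (value of joint lever above 0.74 rad and x of dark_blank in the frame of trough between -0.009 and 0.009 m and y of dark_blank in the frame of trough between -0.008 and 0.01 m and z of dark_blank in the frame of trough between 0.014 and 0.027 m and angle between the x axis of dark_blank and the y axis of press, either way round below 0.15 rad), for 0.1 s.
5. the lever has come back to rest (joint below 0.05 rad) (value of joint lever below 0.05 rad), for 0.2 s.
At the end, for the whole second after the job is handed in: Offcuts in the scrap bin; both blanks flat on the tray floor, centres inside its walls; lever at rest (below 0.05 rad); lock pin in both holes within 6 mm of their centres, tip at least 33 mm below the bracket's mouth; all at rest (all of step 1 and x of pale_blank in the frame of tray between -0.08 and 0.08 m and y of pale_blank in the frame of tray between -0.085 and 0.085 m and z of pale_blank in the frame of tray between 0.015 and 0.035 m and linear speed of each of pale_blank, dark_blank, lock_pin below 0.03 m/s and x of dark_blank in the frame of tray between -0.08 and 0.08 m and y of dark_blank in the frame of tray between -0.085 and 0.085 m and z of dark_blank in the frame of tray between 0.015 and 0.035 m and value of joint lever below 0.05 rad and horizontal distance between lock_pin and bracket_hole below 0.006 m and horizontal distance between lock_pin and lever_hole below 0.006 m and z of lock_pin in the frame of bracket_hole between -0.045 and -0.033 m and angle between lock_pin's own z axis and vertical below 0.15 rad); the robot touches nothing.
It fails at once if a bystander is moved by more than 40 mm (distance of any of wax_tin, calipers, sanding_block, gouge, mallet from where it was at the start of the episode above 0.04 m).
Of offcut_a, offcut_b, offcut_c only 1 to 3 are there at a start; the rules pass over those that are not, and their reading is None.
At some moment in a run one of pale_blank, dark_blank, offcut_b, offcut_c may be knocked a few centimetres aside while the robot is not near it.
It also fails if it takes over 210 s, if anything falls off the work surface, if the arm or the gripper's body presses on something with over 40 N, if the wrist force passes 120 N, or if a joint passes its speed limit or range.

## Working session

There is one attempt and no reset: what is moved stays moved. The work goes in short steps, Python scripts to look and compute and a tool call to move; the robot and the scene stay as the last step left them, time stands still between calls to the robot, and variables do not carry over. Pictures are saved under pics/ and viewed, at most 14 in all, crops included, and the job is handed in when it is done.

Besides the shell and the picture viewer there is one more tool, called after "Call:" as name(argument=value, ...) on one line, values as JSON. move_arm: Moves the arm, as the interface text tells. Its arguments: {"type":"object","properties":{"series":{"type":"array"},"grip_force":{"type":"number"}},"required":["series"]}

```bash
mkdir -p pics; cat > h.py <<'E'
from workcell import *
import numpy as np, cv2
from scipy.spatial.transform import Rotation as R
def pic(n,f):
    im=read_camera(n); cv2.imwrite('pics/'+f+'.png',im[:,:,::-1]); return im
def ray(c,u,v):
    K=np.array(c['camera_matrix']);k=c['k1']
    d=np.array([(u-K[0,2])/K[0,0],(v-K[1,2])/K[1,1]]); p=d.copy()
    for _ in range(30): p=d/(1+k*(p@p))
    r=R.from_rotvec(np.ravel(c['rvec'])).as_matrix()
    return -r.T@np.ravel(c['tvec']), r.T@np.array([p[0],p[1],1])
def onz(c,u,v,z):
    o,d=ray(c,u,v); return o+d*(z-o[2])/d[2]
def proj(c,P):
    K=np.array(c['camera_matrix']);r=R.from_rotvec(np.ravel(c['rvec'])).as_matrix()
    q=r@np.array(P)+np.ravel(c['tvec']); p=q[:2]/q[2]; p=p*(1+c['k1']*(p@p))
    return p[0]*K[0,0]+K[0,2],p[1]*K[1,1]+K[1,2]
E
python3 - <<'E'
from h import *
a=pic('scene','s0');b=pic('side','d0');s=read_state();print(s)
for n in('scene','side','wrist'):
    c=calibration(n);print(n,c);
E
```

```text
{'time': 0.1, 'q': array([ 1.19910669e+00,  2.64693869e-01,  1.60526121e+00,  2.24145339e-05,
        1.27368491e+00, -3.68961924e-02]), 'joint_vel': array([ 0.00095506, -0.00043173, -0.00263892, -0.00019097,  0.00206194,
       -0.00012097]), 'joint_torque': array([-3.17941331e-04, -5.16704786e+01, -3.68590772e+01, -9.98498786e-05,
        6.22993073e-03,  2.02986956e-05]), 'tool_pos': array([0.22154386, 0.63691977, 0.23806284]), 'tcp_rot': array([-0.52337692, -3.09724551,  0.0031418 ]), 'wrist_force': array([-0.28751392, -0.38027101, -0.84037282]), 'torque': array([0.01160175, 0.00177666, 0.01732577]), 'grip_force': 0.0, 'width': 0.9989643574757159}
scene {'camera_matrix': array([[442.39741342,   0.        , 317.80449005],
       [  0.        , 442.39741342, 241.50549566],
       [  0.        ,   0.        ,   1.        ]]), 'k1': -0.049206281610313304, 'rvec': array([ 0.93489859,  2.32925251, -1.19846714]), 'tvec': array([ 0.41830249, -0.12324426,  1.67677711])}
side {'camera_matrix': array([[499.67544344,   0.        , 314.40283075],
       [  0.        , 499.67544344, 233.3388906 ],
       [  0.        ,   0.        ,   1.        ]]), 'k1': -0.1202516318402322, 'rvec': array([ 2.30511881, -0.29983904,  0.13262476]), 'tvec': array([-0.52519343,  0.17157378,  1.29993545])}
wrist {'camera_matrix': array([[367.67973236,   0.        , 315.53340527],
       [  0.        , 367.67973236, 239.87148285],
       [  0.        ,   0.        ,   1.        ]]), 'k1': -0.06184252211437253, 'rvec': array([-2.34917659, -1.67206128, -0.25283822]), 'tvec': array([-0.67433306, -0.03867881,  0.37933819])}
```

View pics/s0.png

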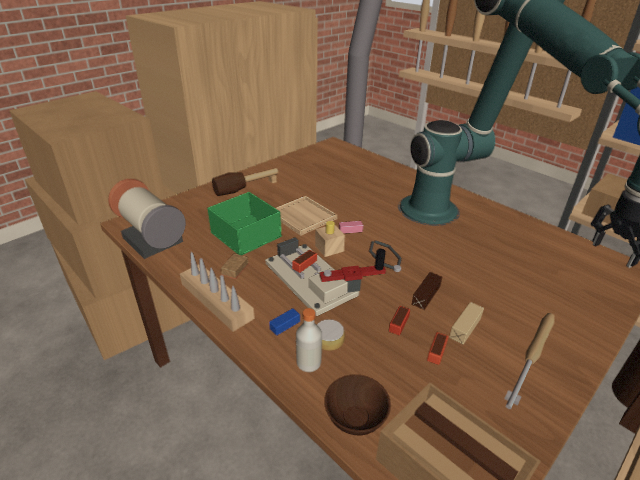

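View pics/d0.png

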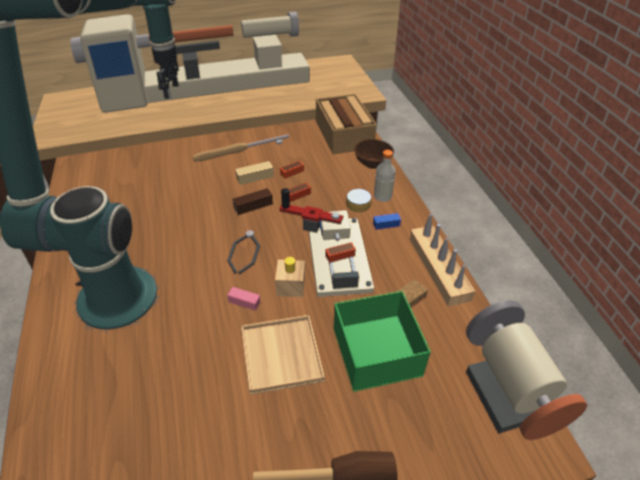

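The scene view shows three orange-red offcuts: on the press at (304,260), and on the bench at (400,320) and (438,348). The pale blank is at (467,323), the dark blank at (428,290), the bin at (245,225), the tray at (305,215), and the pin at (330,228). The pink block at (351,227) and the blue one at (285,321) are look-alikes to leave alone. The side view agrees with this. Next I'll triangulate.

```bash
cat >> h.py <<'E'
def comps(im,lo,hi,amin=40):
    hsv=cv2.cvtColor(im,cv2.COLOR_RGB2HSV)
    if lo[0]<0:
        m=cv2.inRange(hsv,(0,lo[1],lo[2]),hi)|cv2.inRange(hsv,(180+lo[0],lo[1],lo[2]),(180,255,255))
    else: m=cv2.inRange(hsv,lo,hi)
    n,l,s,c=cv2.connectedComponentsWithStats(m)
    return [(s[i],c[i],(l==i)) for i in range(1,n) if s[i][4]>=amin]
def tri(c1,p1,c2,p2):
    o1,d1=ray(c1,*p1);o2,d2=ray(c2,*p2)
    t=np.linalg.lstsq(np.c_[d1,-d2],o2-o1,rcond=None)[0]
    a=o1+d1*t[0];b=o2+d2*t[1]; return (a+b)/2,np.linalg.norm(a-b)
E
python3 - <<'E'
from h import *
np.set_printoptions(precision=3,suppress=True)
A=cv2.imread('pics/s0.png')[:,:,::-1];B=cv2.imread('pics/d0.png')[:,:,::-1]
for nm,lo,hi in(('red',(-6,150,70),(10,255,255)),('green',(55,120,50),(75,255,255)),('yel',(22,170,120),(32,255,255))):
  for n,im in(('scene',A),('side',B)):
    c=calibration(n)
    for s,p,m in comps(np.ascontiguousarray(im),lo,hi):
        print(nm,n,s,p.round(1),onz(c,*p,0.02))
c1=calibration('scene');c2=calibration('side')
for nm,a,b in(('pale',(467,323),(254,172)),('dark',(428,290),(253,201)),('tray',(306,215),(282,353)),('pinhead',(330,228),(290,264)),('knob',(380,260),(285.5,197)),('bin',(245,222),(380,338))):
    print(nm,*tri(c1,a,c2,b))
E
```

```text
red scene [292 250  26  22 313] [304.4 260.6] [ 0.577 -0.066  0.02 ]
red scene [320 265  66  17 621] [352.3 272.9] [0.513 0.076 0.02 ]
red scene [389 306  22  30 372] [398.9 320.5] [0.571 0.294 0.02 ]
red scene [427 332  22  33 423] [437.3 348.3] [0.578 0.419 0.02 ]
red side [175  26  56  13 197] [202.7  31.2] [0.394 1.791 0.02 ]
red side [280 160  24  18 217] [291.8 170. ] [0.573 0.412 0.02 ]
red side [289 183  22  19 194] [300.1 192.8] [0.572 0.284 0.02 ]
red side [279 204  63  19 549] [308.3 212.2] [0.573 0.185 0.02 ]
red side [326 248  29  13 193] [339.5 254.3] [ 0.613 -0.012  0.02 ]
red side [534 395  51  24 442] [560.1 404.8] [ 0.949 -0.586  0.02 ]
green scene [ 208  193   73   62 3107] [244.6 222.5] [ 0.582 -0.369  0.02 ]
green side [ 335  293   94   97 6665] [379.7 340.5] [ 0.621 -0.313  0.02 ]
yel side [286 257   8  15  96] [289.3 264.1] [ 0.469 -0.013  0.02 ]
pale [0.448 0.427 0.023] 0.003209257929182696
dark [0.417 0.279 0.023] 0.0029864080429473604
tray [ 0.385 -0.275  0.008] 0.013175859388125133
pinhead [ 0.459 -0.074  0.085] 0.00025640039804211126
knob [0.501 0.162 0.111] 0.0014723097352117103
bin [ 0.611 -0.327  0.054] 0.0048481916510773335
```

```bash
cat >> h.py <<'E'
np.set_printoptions(precision=3,suppress=True)
def to(x=None,y=None,z=None,yaw=None):
    """print turn about tool z (deg), then shifts (cm) in tool axes after that turn; yaw=direction of tool y (closing line), mod 180"""
    s=read_state();T=R.from_rotvec(s['tcp_rot']);p=s['tool_pos'];M=T.as_matrix()
    cy=np.degrees(np.arctan2(M[1,1],M[0,1])); d=0
    if yaw is not None: d=(yaw-cy+90)%180-90
    # tool z is down: positive tool turn = clockwise in world
    M2=(T*R.from_rotvec([0,0,-np.radians(d)])).as_matrix()
    g=np.array([v if v is not None else q for v,q in zip((x,y,z),p)])
    sh=M2.T@(g-p)*100
    print('pos',p,'yaw',round(cy,1),'tilt',M[:,2].round(3),'q6',round(s['q'][5],2),'w',round(s['width']*85.4,1),'| turn',round(-d,1),'shift',sh.round(2))
E
python3 - <<'E'
from h import *
c=calibration('wrist');s=read_state();T=R.from_rotvec(s['tcp_rot']).as_matrix()
r=R.from_rotvec(c['rvec']).as_matrix();o=-r.T@c['tvec']
print('cam in tool',T.T@(o-s['tool_pos']),'axis',T.T@r[2], 'right',T.T@r[0])
to(.45,.36,.40,90)
c1=calibration('scene');c2=calibration('side')
print(tri(c1,(304.4,260.6),c2,(339.5,254.3)),tri(c1,(398.9,320.5),c2,(300.1,192.8)),tri(c1,(437.3,348.3),c2,(291.8,170)))
for n,a in(('scene',c1),('side',c2)): print([onz(a,*p,.1) for p in ((208,200),(245,195),(280,210),(243,228))] if n=='scene' else [onz(a,*p,.1) for p in ((335,300),(406,293),(428,343),(345,362))])
E
```

```text
cam in tool [ 0.077  0.    -0.134] axis [-0.298  0.001  0.955] right [ 0.001  1.    -0.   ]
pos [0.222 0.637 0.238] yaw 70.8 tilt [-0.001 -0.002 -1.   ] q6 -0.04 w 85.3 | turn -19.2 shift [-22.83 -27.72 -16.16]
(array([ 0.603, -0.039,  0.049]), np.float64(0.0007188524734117296)) (array([0.571, 0.292, 0.016]), np.float64(0.00575446587377442)) (array([0.575, 0.418, 0.016]), np.float64(0.00018909593295512073))
[array([ 0.658, -0.464,  0.1  ]), array([ 0.545, -0.407,  0.1  ]), array([ 0.521, -0.246,  0.1  ]), array([ 0.674, -0.242,  0.1  ])]
[array([ 0.533, -0.229,  0.1  ]), array([ 0.703, -0.252,  0.1  ]), array([ 0.695, -0.398,  0.1  ]), array([ 0.505, -0.396,  0.1  ])]
```

Call:
move_arm(series=[8.54,0,0,-5,0,0,-9.6,8.54,0,0,-5,0,0,-9.6,8.54,0,0,-6,0,0,0,8.54,-4.6,-5.5,0,0,0,0,8.54,-4.6,-5.5,0,0,0,0])

```text
time: 0.72
tool_pos: [0.3025, 0.5412, 0.4]
tcp_rot: [-0.004, 3.14, 0.002]
wrist_force: [1.0, -0.7, -0.4]
width: 0.998
grip_force: 0.0
```

Call:
move_arm(series=[8.54,-4.6,-5.5,0,0,0,0,8.54,-4.6,-5.5,0,0,0,0,8.54,-4.4,-5.7,0,0,0,0,8.54,0,0,0,0,0,0,8.54,0,0,0,0,0,0])

```text
time: 1.35
tool_pos: [0.4203, 0.3963, 0.3989]
tcp_rot: [-0.001, -3.141, -0.0]
wrist_force: [0.3, 0.5, -0.1]
width: 1.003
grip_force: 0.0
```

```bash
python3 - <<'E'
from h import *
np.save('w1.npy',[calibration('wrist')],allow_pickle=True)
pic('wrist','w1'); to(.5,-.03,.42,90)
E
```

```text
pos [0.42  0.397 0.399] yaw 90.0 tilt [-0.001  0.    -1.   ] q6 -0.86 w 85.6 | turn 0.0 shift [ -8.01 -42.69  -2.12]
```

View pics/w1.png

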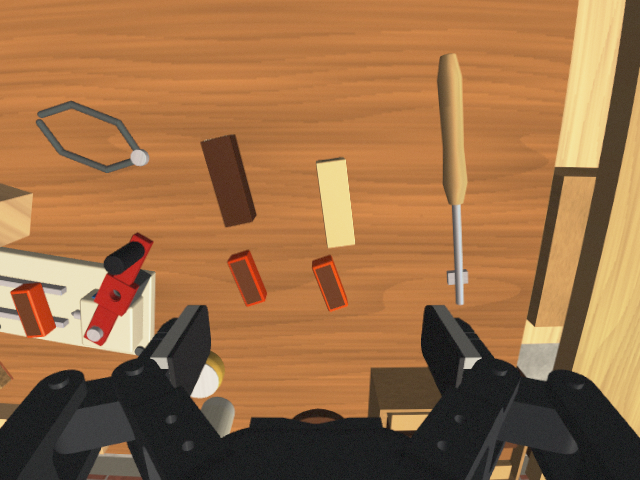

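The wrist view shows the offcuts on the bench at (247,278) and (329,284). The dark blank is at (230,181), the pale one at (336,203), offcut a on the trough at (32,309), and the lever hole at (116,295).

```bash
cat >> h.py <<'E'
def top(im,c,lo,hi,z,amin=150,box=None):
    out=[]
    for s,p,m in comps(im,lo,hi,amin):
        if box and not(box[0]<p[0]<box[1] and box[2]<p[1]<box[3]): continue
        cs,_=cv2.findContours(m.astype(np.uint8),cv2.RETR_EXTERNAL,cv2.CHAIN_APPROX_NONE)
        k=max(cs,key=cv2.contourArea)[:,0,:].astype(float)
        W=np.array([onz(c,u,v,z)[:2] for u,v in k])
        (cx,cy),(w,h),_=r=cv2.minAreaRect((W*1000).astype(np.float32))
        b=cv2.boxPoints(r); e=max((b[1]-b[0],b[2]-b[1]),key=np.linalg.norm)
        out.append((p.round(),s[4],round(cx/1000,4),round(cy/1000,4),round(max(w,h),1),round(min(w,h),1),round(np.degrees(np.arctan2(e[1],e[0]))%180,1)))
    return out
E
python3 - <<'E'
from h import *
im=cv2.imread('pics/w1.png')[:,:,::-1].copy();c=np.load('w1.npy',allow_pickle=True)[0]
hsv=cv2.cvtColor(im,cv2.COLOR_RGB2HSV)
for n,p in(('b top',(247,278)),('b edge',(237,275)),('dark top',(225,165)),('dark side',(243,205)),('pale',(336,203)),('wood',(290,120)),('paleside',(342,247)),('lever',(105,310)),('pink',(32,309))): print(n,hsv[p[1],p[0]],im[p[1],p[0]])
print('red',*top(im,c,(-6,150,40),(12,255,255),.03),sep='\n')
print('dark',*top(im,c,(0,60,20),(15,255,85),.04,1500,(150,300,100,260)),sep='\n')
print('pale',*top(im,c,(15,40,150),(30,140,255),.04,1500,(280,380,140,260)),sep='\n')
E
```

```text
b top [ 10 163 114] [114  65  41]
b edge [ 11 161 117] [117  69  43]
dark top [  9 155  89] [89 51 35]
dark side [  9 158  87] [87 49 33]
pale [ 23  97 242] [242 220 150]
wood [ 13 162 168] [168 109  61]
paleside [ 13 158 182] [182 118  69]
lever [  1 202 182] [182  41  38]
pink [  7 214 201] [201  72  32]
red
(array([228., 182.]), np.int32(2283), 0.4168, 0.2792, 121.3, 49.4, np.float32(12.3))
(array([118., 291.]), np.int32(2268), 0.583, 0.0929, 211.7, 51.6, np.float32(146.4))
(array([247., 278.]), np.int32(1407), 0.5608, 0.2958, 87.8, 40.2, np.float32(18.4))
(array([329., 283.]), np.int32(1260), 0.5689, 0.4182, 90.6, 34.6, np.float32(19.9))
(array([ 33., 310.]), np.int32(1624), 0.6196, -0.0534, 95.4, 58.5, np.float32(5.3))
dark
pale
(array([336., 203.]), np.int32(2521), 0.4472, 0.425, 120.3, 40.0, np.float32(7.9))
```

```bash
python3 - <<'E'
from h import *
to(.574,.418,.018,109)
E
```

```text
pos [0.42  0.397 0.399] yaw 90.0 tilt [-0.001  0.    -1.   ] q6 -0.86 w 85.6 | turn -19.0 shift [-15.29  -3.04  38.08]
```

Call:
move_arm(series=[8.54,0,0,4,0,0,-9.5,8.54,0,0,4,0,0,-9.5,8.54,-3.8,-0.8,3.5,0,0,0,8.54,-3.8,-0.8,3.5,0,0,0,8.54,-3.8,-0.8,3.5,0,0,0])

```text
time: 2.02
tool_pos: [0.5356, 0.4132, 0.213]
tcp_rot: [0.524, -3.097, -0.001]
wrist_force: [0.4, 0.2, 0.6]
width: 0.997
grip_force: 0.0
```

Call:
move_arm(series=[8.54,-3.8,-0.8,3.5,0,0,0,8.54,0,0,4,0,0,0,8.54,0,0,0,0,0,0,8.54,0,0,0,0,0,0])

```text
time: 2.52
tool_pos: [0.574, 0.4172, 0.1404]
tcp_rot: [-0.522, 3.097, 0.001]
wrist_force: [0.8, 0.5, 0.4]
width: 1.001
grip_force: 0.0
```

```bash
python3 - <<'E'
from h import *
to(.574,.418,.018,109)
c=calibration('wrist');im=pic('wrist','w2')
print(*top(im,c,(-6,150,40),(12,255,255),.03),sep='\n')
E
```

```text
pos [0.574 0.417 0.14 ] yaw 109.1 tilt [ 0.001  0.001 -1.   ] q6 -1.31 w 85.4 | turn 0.1 shift [-0.01  0.07 12.24]
(array([172.,  14.]), np.int32(1322), 0.4684, 0.2891, 52.9, 22.1, np.float32(100.6))
(array([150., 167.]), np.int32(7118), 0.5642, 0.2977, 80.6, 41.6, np.float32(18.2))
(array([316., 235.]), np.int32(5214), 0.5725, 0.4175, 83.2, 32.1, np.float32(19.6))
```

Call:
move_arm(series=[8.54,0,0,6,0,0,0,8.54,0,0,6,0,0,0,8.54,0,0,0,0,0,0,2,0,0,0,0,0,0,2,0,0,0,0,0,0], grip_force=40)

```text
time: 3.2
tool_pos: [0.5775, 0.4177, 0.0243]
tcp_rot: [-0.518, 3.091, 0.005]
wrist_force: [0.8, 0.0, 0.1]
width: 0.602
grip_force: 0.0
```

Call:
move_arm(series=[2,0,0,0,0,0,0,2,0,0,0,0,0,0,2,0,0,0,0,0,0,2,0,0,0,0,0,0])

```text
time: 3.7
tool_pos: [0.5766, 0.417, 0.0229]
tcp_rot: [-0.518, 3.094, 0.004]
wrist_force: [-0.4, 0.7, 6.4]
width: 0.357
grip_force: 42.0
```

Call:
move_arm(series=[2,0,0,-6,0,0,0,2,0,0,-6,0,0,0,2,0,0,-6,0,0,0,2,0,0,0,0,0,0])

```text
time: 4.2
tool_pos: [0.5787, 0.4183, 0.2094]
tcp_rot: [-0.516, 3.084, 0.01]
wrist_force: [-0.4, 0.4, -0.6]
width: 0.362
grip_force: 41.1
```

```bash
python3 - <<'E'
from h import *
to(.61,-.30,.24,90);to(.566,.292,.018,108)
E
```

```text
pos [0.579 0.418 0.209] yaw 109.0 tilt [ 0.013  0.009 -1.   ] q6 -1.31 w 30.9 | turn 19.0 shift [ -3.18 -71.8   -3.65]
pos [0.579 0.418 0.209] yaw 109.0 tilt [ 0.013  0.009 -1.   ] q6 -1.31 w 30.9 | turn 1.0 shift [  5.4  -11.7   19.01]
```

Call:
move_arm(series=[2,0,0,-1,0,0,9.5,2,0,0,-1,0,0,9.5,2,-0.3,-5.7,0,0,0,0,2,-0.3,-5.7,0,0,0,0,2,-0.3,-5.7,0,0,0,0])

```text
time: 4.82
tool_pos: [0.583, 0.2429, 0.2187]
tcp_rot: [0.002, -3.141, 0.001]
wrist_force: [0.8, -0.4, -0.5]
width: 0.363
grip_force: 41.1
```

Call:
move_arm(series=[2,-0.3,-5.7,0,0,0,0,2,-0.3,-5.7,0,0,0,0,2,-0.3,-5.7,0,0,0,0,2,-0.3,-5.7,0,0,0,0,2,-0.3,-5.7,0,0,0,0])

```text
time: 5.45
tool_pos: [0.5981, -0.0422, 0.2189]
tcp_rot: [0.0, -3.141, -0.0]
wrist_force: [0.6, 0.2, 0.1]
width: 0.361
grip_force: 41.1
```

Call:
move_arm(series=[2,-0.3,-5.7,0,0,0,0,2,-0.3,-5.7,0,0,0,0,2,-0.3,-5.7,0,0,0,0,2,0,0,0,0,0,0,2,0,0,0,0,0,0])

```text
time: 6.08
tool_pos: [0.6071, -0.2111, 0.2186]
tcp_rot: [-0.001, -3.14, -0.002]
wrist_force: [-0.2, 0.0, -0.4]
width: 0.36
grip_force: 41.1
```

```bash
cat >> h.py <<'E'
def to(x=None,y=None,z=None,yaw=None):
    s=read_state();T=R.from_rotvec(s['tcp_rot']);p=s['tool_pos'];M=T.as_matrix()
    cy=np.degrees(np.arctan2(M[1,1],M[0,1])); d=0
    if yaw is not None: d=(yaw-cy+90)%180-90
    a=np.radians(cy+d); yv=np.array([np.cos(a),np.sin(a),0]);zv=np.array([0,0,-1.]);G=np.c_[np.cross(yv,zv),yv,zv]
    rv=np.degrees((T.inv()*R.from_matrix(G)).as_rotvec())
    g=np.array([v if v is not None else q for v,q in zip((x,y,z),p)])
    print('pos',p,'yaw',round(cy,1),'q6',round(s['q'][5],2),'w',round(s['width']*85.4,1),'F',s['wrist_force'].round(1),'t',round(s['time'],1),'| turn',rv.round(1),'shift',(G.T@(g-p)*100).round(2))
E
python3 - <<'E'
from h import *
c=calibration('wrist');np.save('w3.npy',[c],allow_pickle=True);im=pic('wrist','w3')
to(.61,-.32,.14,90)
E
```

```text
pos [ 0.607 -0.21   0.219] yaw 90.0 q6 -1.94 w 31.1 F [-0.1 -0.1 -0.3] t 6.1 | turn [ 0.1 -0.1  0. ] shift [ -0.27 -10.96   7.87]
```

View pics/w3.png

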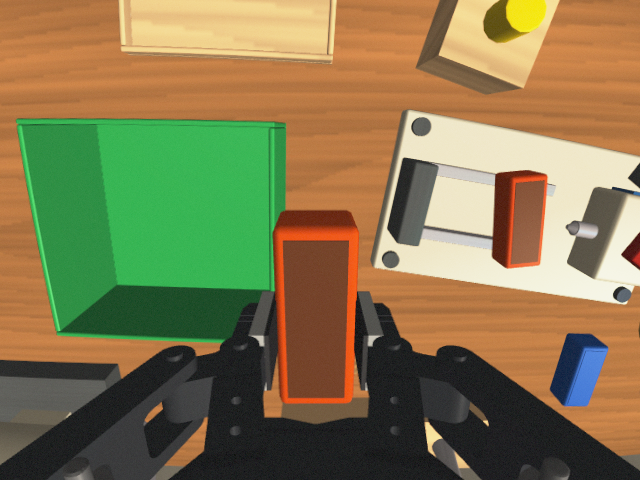

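The bin rim corners are near (18,120), (285,122) and (57,335). Offcut a is at (520,218) on the trough, the end stop at (413,200), and the press plate corners at (405,110), (372,265) and (625,305).

```bash
python3 - <<'E'
from h import *
c=np.load('w3.npy',allow_pickle=True)[0]
print('bin',[onz(c,*p,.1)[:2] for p in((18,120),(285,122),(283,335),(57,335))])
P=[onz(c,*p,.02)[:2] for p in((405,110),(372,267),(628,305))];print('plate',P)
v=P[1]-P[0];w=P[2]-P[1];print(np.linalg.norm(v),np.degrees(np.arctan2(v[1],v[0])),np.linalg.norm(w),np.degrees(np.arctan2(w[1],w[0])))
print('walls',[onz(c,*p,.035)[:2] for p in((437,171),(553,189),(425,235),(495,245))])
print('tip',onz(c,568,229,.04))
im=cv2.imread('pics/w3.png')[:,:,::-1].copy();print('a',*top(im,c,(-6,150,40),(12,255,255),.065,box=(480,560,150,280)))
print('block top',[onz(c,*p,.065)[:2] for p in((521,89),(437,53))])
print('pinhead top',onz(c,524,12,.1))
E
```

```text
bin [array([ 0.523, -0.415]), array([ 0.528, -0.231]), array([ 0.688, -0.236]), array([ 0.691, -0.421])]
plate [array([ 0.517, -0.133]), array([ 0.662, -0.155]), array([0.707, 0.122])]
0.14690912513927418 -8.75162716522603 0.2812175110436174 80.7850724089311
walls [array([ 0.567, -0.105]), array([0.582, 0.002]), array([ 0.625, -0.111]), array([ 0.635, -0.044])]
tip [0.618 0.02  0.04 ]
a (array([512., 214.]), np.int32(2485), 0.6037, -0.0427, 82.4, 42.8, np.float32(6.0))
block top [array([ 0.502, -0.056]), array([ 0.479, -0.122])]
pinhead top [ 0.459 -0.079  0.1  ]
```

Call:
move_arm(series=[2,0,-5,0,0,0,0,2,0,-5,0,0,0,0,2,0,-1,4,0,0,0,2,0,0,4,0,0,0,2,0,0,0,0,0,0])

```text
time: 6.75
tool_pos: [0.605, -0.318, 0.1345]
tcp_rot: [0.003, -3.133, -0.008]
wrist_force: [0.1, 0.4, -1.1]
width: 0.366
grip_force: 41.1
```

Call:
move_arm(series=[2,0,-0.6,4,0,0,0,2,0,0,0,0,0,0,6.5,0,0,0,0,0,0,6.5,0,0,0,0,0,0,6.5,0,0,0,0,0,0])

```text
time: 7.38
tool_pos: [0.6089, -0.3278, 0.1013]
tcp_rot: [-0.001, 3.139, -0.002]
wrist_force: [-0.2, -0.5, -0.2]
width: 0.761
grip_force: 0.0
```

Call:
move_arm(series=[6.5,0,0,-6,0,0,0,8.54,0,0,-6,0,0,0,8.54,0,5,0,0,0,0,8.54,0,5.5,0,0,0,0,8.54,0,5.5,0,0,0,0])

```text
time: 8.0
tool_pos: [0.6079, -0.1662, 0.2205]
tcp_rot: [0.001, 3.14, -0.001]
wrist_force: [0.8, 1.2, 0.5]
width: 1.004
grip_force: 0.0
```

```bash
python3 - <<'E'
from h import *
c=calibration('wrist');np.save('w4.npy',[c],allow_pickle=True);im=pic('wrist','w4')
print('red',*top(im,c,(-6,150,40),(12,255,255),.065),sep='\n')
to(.605,-.039,.20,97);to(.605,-.039,.053,97)
E
```

```text
red
(array([151., 210.]), np.int32(3042), 0.5987, -0.301, 72.5, 32.1, np.float32(2.5))
(array([469., 211.]), np.int32(2358), 0.6039, -0.0369, 81.7, 31.7, np.float32(5.4))
(array([618., 224.]), np.int32(1889), 0.6063, 0.0976, 86.2, 39.6, np.float32(158.0))
pos [ 0.607 -0.159  0.22 ] yaw 90.1 q6 -1.87 w 85.2 F [-0.9  4.3 -0.4] t 8.1 | turn [ 0.3  0.1 -6.9] shift [-1.22 11.96  2.03]
pos [ 0.607 -0.159  0.22 ] yaw 90.1 q6 -1.87 w 85.2 F [-0.9  4.3 -0.4] t 8.1 | turn [ 0.3  0.1 -6.9] shift [-1.22 11.96 16.73]
```

Call:
move_arm(series=[6,0,0,0,0.3,0,-4.7,6,-0.5,4,0,0,0,0,6,-0.2,4.1,0,0,0,0,6,0,4.1,3,0,0,0,6,0,0,3,0,0,0])

```text
time: 8.68
tool_pos: [0.6052, -0.043, 0.1595]
tcp_rot: [-0.134, 3.136, -0.008]
wrist_force: [0.7, -0.7, -0.3]
width: 0.699
grip_force: 0.0
```

```bash
python3 - <<'E'
from h import *
to(.604,-.037,.056,95.2)
E
```

```text
pos [ 0.605 -0.043  0.159] yaw 94.9 q6 -1.76 w 59.7 F [ 0.7 -0.7 -0.3] t 8.7 | turn [-0.3  0.1 -0.3] shift [ 0.07  0.61 10.35]
```

Call:
move_arm(series=[6,0,0.6,5,0,0,0,6,0,0,5.2,0,0,0,6,0,0,0,0,0,0,2,0,0,0,0,0,0,2,0,0,0,0,0,0])

```text
time: 9.3
tool_pos: [0.6071, -0.0405, 0.0603]
tcp_rot: [-0.129, 3.133, -0.01]
wrist_force: [0.6, -0.3, -0.3]
width: 0.361
grip_force: 39.9
```

Call:
move_arm(series=[2,0,0,0,0,0,0,2,0,0,0,0,0,0,2,0,0,0,0,0,0,2,0,0,-5,0,0,0,2,0,0,-5,0,0,0])

```text
time: 9.93
tool_pos: [0.6039, -0.0396, 0.1581]
tcp_rot: [0.129, -3.139, 0.008]
wrist_force: [0.6, -0.1, -0.6]
width: 0.36
grip_force: 40.0
```

Call:
move_arm(series=[2,0,0,-5,0,0,4.7,2,0,-5.7,0,0,0,0,2,0,-5.7,0,0,0,0,2,0,-5.7,0,0,0,0,2,0,-5.7,0,0,0,0])

```text
time: 10.55
tool_pos: [0.6044, -0.2692, 0.2093]
tcp_rot: [-0.001, 3.139, -0.01]
wrist_force: [0.4, 0.0, -1.2]
width: 0.358
grip_force: 40.0
```

```bash
python3 - <<'E'
from h import *
to(.607,-.326,.10,90)
E
```

```text
pos [ 0.604 -0.269  0.209] yaw 90.0 q6 -2.02 w 30.5 F [ 0.4  0.  -1.2] t 10.6 | turn [-0.3  0.1  0. ] shift [-0.26 -5.68 10.93]
```

Call:
move_arm(series=[2,-0.2,-5,0,0,0,0,2,0,-1.6,5,0,0,0,2,0,0,4.5,0,0,0,2,0,0,0,0,0,0,6,0,0,0,0,0,0])

```text
time: 11.18
tool_pos: [0.6074, -0.3342, 0.1154]
tcp_rot: [-0.001, 3.139, -0.01]
wrist_force: [0.0, -0.2, 1.1]
width: 0.561
grip_force: 0.0
```

Call:
move_arm(series=[6,0,0,0,0,0,0,6,0,0,0,0,0,0,6.5,0,0,-6,0,0,0,8.54,0,0,-6,0,0,0,8.54,0,5.5,-2,0,0,0])

```text
time: 11.8
tool_pos: [0.609, -0.2816, 0.2604]
tcp_rot: [0.006, 3.131, -0.018]
wrist_force: [-0.1, 0.3, 0.5]
width: 1.0
grip_force: 0.0
```

Call:
move_arm(series=[8.54,0,5.7,0,0,0,0,8.54,0,5.7,0,0,0,0,8.54,0,5.7,0,0,0,0,8.54,0,5.7,0,0,0,0,8.54,0,5.7,0,0,0,0])

```text
time: 12.42
tool_pos: [0.6063, 0.0089, 0.253]
tcp_rot: [-0.001, 3.139, -0.008]
wrist_force: [1.0, 0.6, -0.7]
width: 0.999
grip_force: 0.0
```

Call:
move_arm(series=[8.54,0,5.7,0,0,0,0,8.54,0,5.7,0,0,0,0,8.54,0.5,5.7,0,0,0,0,8.54,0.5,5.7,0,0,0,0,8.54,0,0,0,0,0,0])

```text
time: 13.05
tool_pos: [0.5954, 0.2393, 0.2513]
tcp_rot: [-0.009, 3.14, -0.006]
wrist_force: [-0.2, -0.0, 0.3]
width: 1.0
grip_force: 0.0
```

```bash
python3 - <<'E'
from h import *
c=calibration('wrist');im=pic('wrist','w5')
print('red',*top(im,c,(-6,150,40),(12,255,255),.03),sep='\n')
to(.566,.292,.10,108)
A=pic('scene','s1')
for s,p,m in comps(A,(-6,150,70),(10,255,255)): print(s,p,onz(calibration('scene'),*p,.02))
E
```

```text
red
(array([380.,  49.]), np.int32(150), 0.4526, 0.2951, 24.9, 15.5, np.float32(48.6))
(array([176., 177.]), np.int32(7040), 0.5697, 0.0991, 215.4, 55.0, np.float32(147.2))
(array([369., 174.]), np.int32(2877), 0.5652, 0.2909, 81.8, 33.8, np.float32(18.3))
pos [0.596 0.237 0.251] yaw 90.2 q6 -1.23 w 85.7 F [ 0.  -0.5  0.5] t 13.1 | turn [ -0.3   0.1 -17.8] shift [ 1.14  6.15 15.12]
[232 213  25  16 205] [244.171 220.873] [ 0.577 -0.378  0.02 ]
[320 265  66  17 622] [352.381 272.857] [0.513 0.076 0.02 ]
[389 306  22  30 370] [398.919 320.473] [0.571 0.294 0.02 ]
```

View pics/w5.png

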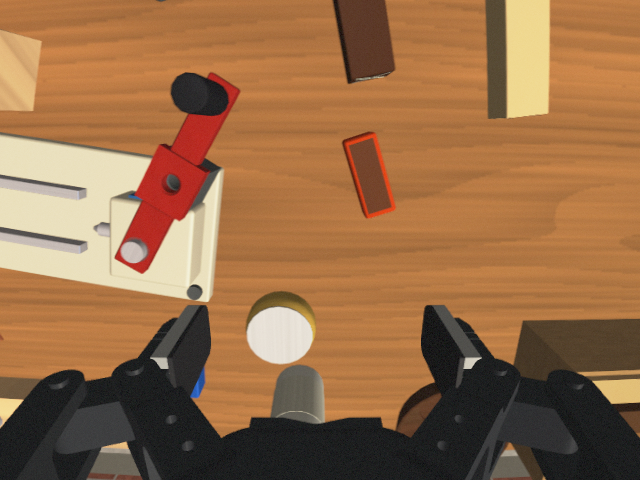

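Offcut b is at (369,174). The lever hole is at (172,183), the hinge at (133,250), the handle at (200,93), and the plunger tip at (95,229).

```bash
python3 - <<'E'
from h import *
c=calibration('wrist')
print('hinge',onz(c,133,250,.082),'hole',onz(c,172,183,.078),'post top',onz(c,186,93,.138),'tip',onz(c,95,229,.04))
print('wallends',onz(c,87,194,.035),onz(c,87,247,.035),'plate',onz(c,210,302,.02),onz(c,223,170,.02))
E
```

```text
hinge [0.625 0.073 0.082] hole [0.566 0.114 0.078] post top [0.499 0.153 0.138] tip [0.617 0.014 0.04 ]
wallends [0.583 0.009 0.035] [ 0.638 -0.001  0.035] plate [0.707 0.118 0.02 ] [0.562 0.143 0.02 ]
```

Call:
move_arm(series=[8.54,0,0,5,-0.3,0,-8.9,8.54,0,0,5,0,0,-8.9,8.54,1.1,6,0,0,0,0,8.54,0,0,4,0,0,0,8.54,0,0,0,0,0,0])

```text
time: 13.78
tool_pos: [0.5648, 0.2859, 0.1071]
tcp_rot: [0.484, -3.097, 0.004]
wrist_force: [-0.2, -0.4, 0.8]
width: 1.006
grip_force: 0.0
```

```bash
python3 - <<'E'
from h import *
to(.567,.2905,.022,108)
E
```

```text
pos [0.565 0.286 0.107] yaw 107.8 q6 -1.45 w 85.9 F [-0.2 -0.4  0.8] t 13.8 | turn [-0.1 -0.4 -0.2] shift [-0.35  0.37  8.51]
```

Call:
move_arm(series=[6,-0.3,0.4,4.2,0,0,0,6,0,0,4.2,0,0,0,6,0,0,0,0,0,0,2,0,0,0,0,0,0,2,0,0,0,0,0,0])

```text
time: 14.4
tool_pos: [0.5716, 0.2938, 0.0297]
tcp_rot: [-0.485, 3.099, 0.002]
wrist_force: [1.6, -0.2, -1.0]
width: 0.359
grip_force: 39.6
```

Call:
move_arm(series=[2,0,0,0,0,0,0,2,0,0,0,0,0,0,2,0,0,0,0,0,0,2,0,0,-6,0,0,0,2,0,0,-6,0,0,0])

```text
time: 15.02
tool_pos: [0.5683, 0.293, 0.1474]
tcp_rot: [0.486, -3.102, 0.0]
wrist_force: [0.6, 0.2, -0.3]
width: 0.359
grip_force: 39.9
```

Call:
move_arm(series=[2,0,0,-6,0,0,9,2,0,0,-2,0,0,9,2,-0.3,-5.7,0,0,0,0,2,-0.3,-5.7,0,0,0,0,2,-0.3,-5.7,0,0,0,0])

```text
time: 15.65
tool_pos: [0.5774, 0.1209, 0.2274]
tcp_rot: [0.003, 3.14, 0.0]
wrist_force: [0.6, 0.2, -0.9]
width: 0.357
grip_force: 39.9
```

Call:
move_arm(series=[2,-0.3,-5.7,0,0,0,0,2,-0.3,-5.7,0,0,0,0,2,-0.3,-5.7,0,0,0,0,2,-0.3,-5.7,0,0,0,0,2,-0.3,-5.7,0,0,0,0])

```text
time: 16.27
tool_pos: [0.5915, -0.1647, 0.2274]
tcp_rot: [0.005, 3.14, -0.001]
wrist_force: [1.4, 0.4, 0.0]
width: 0.358
grip_force: 39.9
```

```bash
python3 - <<'E'
from h import *
to(.607,-.326,.12,90)
E
```

```text
pos [ 0.592 -0.165  0.227] yaw 89.8 q6 -1.88 w 30.6 F [1.4 0.4 0. ] t 16.3 | turn [-0.   0.1 -0.2] shift [ -1.55 -16.13  10.74]
```

Call:
move_arm(series=[2,-0.8,-5.5,0,0,0,0,2,-0.7,-5.5,0,0,0,0,2,0,-5,2,0,0,0,2,0,0,4,0,0,0,2,0,0,4,0,0,0])

```text
time: 16.9
tool_pos: [0.6062, -0.3244, 0.1265]
tcp_rot: [0.008, 3.14, -0.002]
wrist_force: [-0.3, 0.3, -0.4]
width: 0.362
grip_force: 40.0
```

Call:
move_arm(series=[2,0,0,0,0,0,0,6,0,0,0,0,0,0,6,0,0,0,0,0,0,6,0,0,0,0,0,0,6,0,0,-5,0,0,0])

```text
time: 17.52
tool_pos: [0.6031, -0.3211, 0.1722]
tcp_rot: [-0.005, -3.133, -0.007]
wrist_force: [0.5, -0.1, -0.4]
width: 0.701
grip_force: 0.0
```

Call:
move_arm(series=[8.54,0,0,-6,0,0,0,8.54,0,5.7,-4,0,0,0,8.54,0,5.7,-2,0,0,0,8.54,0,5.7,0,0,0,0,8.54,0,5.7,0,0,0,0])

```text
time: 18.15
tool_pos: [0.607, -0.0991, 0.2942]
tcp_rot: [0.005, 3.138, -0.001]
wrist_force: [0.3, 0.7, -0.1]
width: 1.0
grip_force: 0.0
```

```bash
python3 - <<'E'
from h import *
c=calibration('wrist');np.save('w6.npy',[c],allow_pickle=True);im=pic('wrist','w6')
print('red',*top(im,c,(-6,150,40),(12,255,255),.03),sep='\n')
to(.447,.425,.20,98)
E
```

```text
red
(array([547., 155.]), np.int32(6071), 0.5645, 0.1523, 211.5, 61.8, np.float32(147.6))
(array([105., 202.]), np.int32(4830), 0.6153, -0.336, 95.9, 76.5, np.float32(1.8))
pos [ 0.607 -0.092  0.294] yaw 90.0 q6 -1.77 w 85.5 F [-0.2  4.  -0.4] t 18.2 | turn [ 0.3  0.1 -8. ] shift [ 8.61 53.42  9.39]
```

View pics/w6.png

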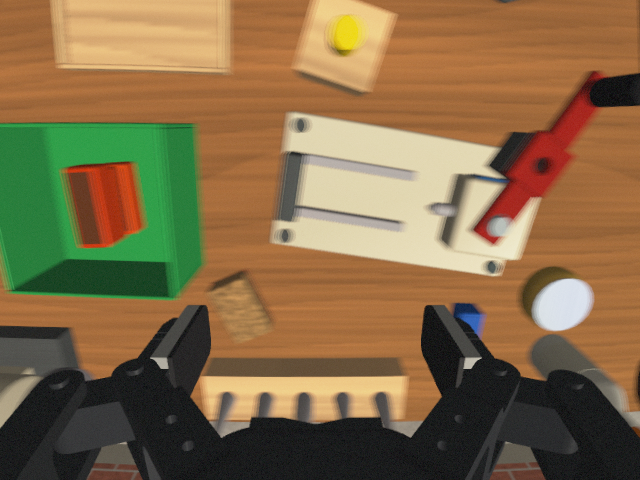

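The picture is blurred by motion. It shows all three offcuts in the bin, near (105,202), and the press clear. I'll take a sharp shot for the press's pose.

```bash
python3 - <<'E'
from h import *
c=calibration('wrist');np.save('w7.npy',[c],allow_pickle=True);im=pic('wrist','w7')
cv2.imwrite('pics/w7c.png',cv2.resize(im[:300,260:640,::-1],None,fx=2,fy=2,interpolation=cv2.INTER_CUBIC))
to(.447,.425,.20,98)
E
```

```text
pos [ 0.607 -0.095  0.294] yaw 90.1 q6 -1.77 w 85.1 F [ 0.2 -0.1 -0.1] t 18.2 | turn [ 0.1  0.1 -7.9] shift [ 8.58 53.76  9.37]
```

View pics/w7c.png

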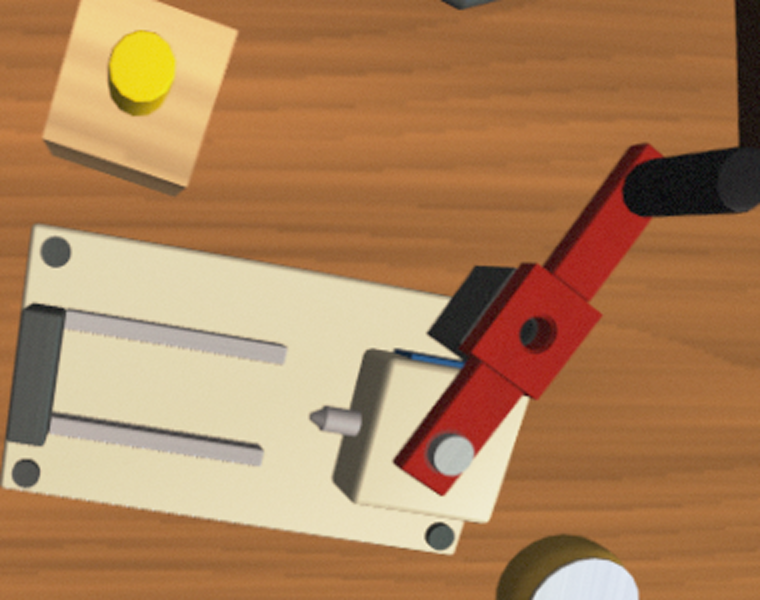

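The crop shows the plunger tip at (310,419), the lever hole at (536,335), the hinge cap at (452,456), the yellow head's top at (143,67), and plate corners at (33,225), (3,489) and (455,555). I'll fit the press's pose from these.

```bash
python3 - <<'E'
from h import *
from scipy.optimize import least_squares
c=np.load('w7.npy',allow_pickle=True)[0]
L=[(-75,-165,20,33,225),(75,-165,20,3,489),(75,115,20,455,555),(-34,-20,35,287,347),(-24,-20,35,285,364),(24,-20,35,263,447),(34,-20,35,261,465),(0,-1,40,310,419),(-34,-140,65,65,312),(34,-140,65,46,444)]
P=np.array([l[:2] for l in L])/1000
W=np.array([onz(c,260+l[3]/2,l[4]/2,l[2]/1000)[:2] for l in L])
def rot(a): return np.array([[np.cos(a),-np.sin(a)],[np.sin(a),np.cos(a)]])
f=lambda p:((rot(p[2])@P.T).T+p[:2]-W).ravel()
r=least_squares(f,[.62,.02,-.16],loss='soft_l1',f_scale=.002);print(r.x,np.degrees(r.x[2]));print((f(r.x).reshape(-1,2)*1000).round(1))
np.save('press.npy',r.x)
g=lambda x,y:rot(r.x[2])@[x,y]+r.x[:2]
print('trough',g(0,-.08))
h=onz(c,260+536/2,335/2,.078);hg=onz(c,260+452/2,456/2,.082)
print('hole',h,'hinge',hg,np.linalg.norm(h[:2]-hg[:2]))
d=rot(r.x[2])@np.array([-np.cos(.4),np.sin(.4)]);print('dir',d,'hole from hinge',hg[:2]+.07*d,'grip',hg[:2]+.15*d)
dd=(h-hg)[:2];print('dir obs',dd/np.linalg.norm(dd))
print('press frame hinge',rot(-r.x[2])@(hg[:2]-r.x[:2]),'hole',rot(-r.x[2])@(h[:2]-r.x[:2]))
print('pin',onz(c,260+143/2,67/2,.1),'grip top',onz(c,260+742/2,180/2,.138))
E
```

```text
[ 0.615  0.02  -0.158] -9.030433278519892
[[-1.9 -0.5]
 [-0.5 -2.3]
 [ 0.6  0.4]
 [-0.8  1.1]
 [-0.   0. ]
 [ 1.2  1.6]
 [ 0.7  0.5]
 [-2.4  0.5]
 [ 0.7 -0.9]
 [ 1.8 -0.8]]
trough [ 0.603 -0.059]
hole [0.567 0.115 0.078] hinge [0.626 0.079 0.082] 0.0695143889644689
dir [-0.849  0.529] hole from hinge [0.567 0.116] grip [0.499 0.159]
dir obs [-0.858  0.514]
press frame hinge [0.002 0.061] hole [-0.063  0.087]
pin [ 0.458 -0.078  0.1  ] grip top [0.499 0.156 0.138]
```

Call:
move_arm(series=[8.54,0,0,2,0,0,-7.9,8.54,0.9,5.7,0,0,0,0,8.54,0.9,5.7,0,0,0,0,8.54,0.9,5.7,0,0,0,0,8.54,0.9,5.7,0,0,0,0])

```text
time: 18.88
tool_pos: [0.5403, 0.1212, 0.2732]
tcp_rot: [-0.21, 3.133, -0.0]
wrist_force: [1.1, -0.1, 0.5]
width: 1.0
grip_force: 0.0
```

Call:
move_arm(series=[8.54,0.9,5.7,0,0,0,0,8.54,0.9,5.7,0,0,0,0,8.54,0.9,5.7,0,0,0,0,8.54,0.9,5.7,0,0,0,0,8.54,0.9,5.7,0,0,0,0])

```text
time: 19.5
tool_pos: [0.4576, 0.3981, 0.2732]
tcp_rot: [-0.211, 3.133, 0.001]
wrist_force: [0.6, 0.4, 0.2]
width: 0.999
grip_force: 0.0
```

Call:
move_arm(series=[8.54,0,0,0,0,0,0])

```text
time: 19.62
tool_pos: [0.4566, 0.3999, 0.2728]
tcp_rot: [-0.219, 3.133, 0.002]
wrist_force: [0.7, -1.2, -0.8]
width: 0.998
grip_force: 0.0
```

```bash
python3 - <<'E'
from h import *
c=calibration('wrist');im=pic('wrist','w8')
print('pale',*top(im,c,(15,40,150),(30,140,255),.04,1500),sep='\n')
to(.447,.425,.20,98)
E
```

```text
pale
(array([510., 121.]), np.int32(3419), 0.3519, 0.5791, 190.6, 20.8, np.float32(8.4))
(array([340., 195.]), np.int32(4626), 0.4477, 0.424, 119.2, 40.6, np.float32(7.8))
(array([598., 291.]), np.int32(5582), 0.5256, 0.7359, 219.5, 47.3, np.float32(179.8))
(array([ 55., 320.]), np.int32(3797), 0.6296, 0.1305, 178.1, 77.7, np.float32(144.5))
(array([627., 382.]), np.int32(2262), 0.6348, 0.8239, 201.4, 49.2, np.float32(26.3))
pos [0.457 0.398 0.273] yaw 97.9 q6 -1.03 w 85.5 F [-0.3  0.4  0.2] t 19.7 | turn [-0.   0.  -0.1] shift [0.64 2.82 7.26]
```

Call:
move_arm(series=[8.54,0.6,2.7,6,0,0,0,7,0,0,6,0,0,0,7,0,0,6,0,0,0,7,0,0,5,0,0,0,7,0,0,0,0,0,0])

```text
time: 20.3
tool_pos: [0.446, 0.4166, 0.0408]
tcp_rot: [0.208, -3.126, 0.011]
wrist_force: [-0.0, -0.3, 0.6]
width: 0.816
grip_force: 0.0
```

```bash
python3 - <<'E'
from h import *
to(.4477,.424,.032,97.8)
E
```

```text
pos [0.446 0.417 0.041] yaw 97.6 q6 -0.99 w 69.7 F [-0.  -0.3  0.6] t 20.3 | turn [-0.4 -0.5 -0.2] shift [-0.27  0.71  0.88]
```

Call:
move_arm(series=[7,-0.2,0.7,0.9,-0.4,-0.5,-0.2,7,0,0,0,0,0,0,3,0,0,0,0,0,0,3,0,0,0,0,0,0,3,0,0,0,0,0,0], grip_force=50)

```text
time: 20.92
tool_pos: [0.4506, 0.4293, 0.0385]
tcp_rot: [-0.217, 3.123, 0.014]
wrist_force: [0.5, -1.2, 6.1]
width: 0.454
grip_force: 51.5
```

Call:
move_arm(series=[3,0,0,0,0,0,0,3,0,0,0,0,0,0,3,0,0,-5,0,0,0,3,0,0,-6,0,0,0,3,0,0,-6,0,0,0])

```text
time: 21.55
tool_pos: [0.4476, 0.4267, 0.2077]
tcp_rot: [-0.217, 3.127, 0.011]
wrist_force: [0.7, 0.9, -1.1]
width: 0.45
grip_force: 51.2
```

Call:
move_arm(series=[3,0,0,0,0,0,10.5,3,0,0,0,0,0,10.5,3,0,0,0,0,0,10.5,3,0,0,0,0,0,10.5,3,0,0,0,0,0,10.5])

```text
time: 22.18
tool_pos: [0.4478, 0.4269, 0.2062]
tcp_rot: [1.199, 2.9, 0.016]
wrist_force: [-0.9, 0.0, -1.5]
width: 0.446
grip_force: 51.2
```

Call:
move_arm(series=[3,0,0,0,0,0,10.5,3,0,0,0,0,0,10.5,3,0,0,0,0,0,10.5,3,0,0,0,0,0,10.5,3,0,0,0,0,0,10.5])

```text
time: 22.8
tool_pos: [0.4478, 0.4269, 0.2062]
tcp_rot: [-2.36, -2.072, -0.016]
wrist_force: [0.1, -0.2, -1.3]
width: 0.448
grip_force: 51.2
```

```bash
python3 - <<'E'
from h import *
to(.604,-.056,.2,-9)
E
```

```text
pos [0.448 0.427 0.206] yaw -7.4 q6 0.85 w 38.3 F [ 0.1 -0.2 -1.3] t 22.8 | turn [ 0.3 -0.5  1.6] shift [-45.25  22.98   0.62]
```

Call:
move_arm(series=[3,0,0,-3,0.3,-0.5,1.6,3,-5,2.55,0,0,0,0,3,-5,2.55,0,0,0,0,3,-5,2.55,0,0,0,0,3,-5,2.55,0,0,0,0])

```text
time: 23.42
tool_pos: [0.5186, 0.2122, 0.2364]
tcp_rot: [2.382, 2.047, 0.002]
wrist_force: [1.4, -0.5, -0.7]
width: 0.449
grip_force: 51.2
```

Call:
move_arm(series=[3,-5,2.55,0,0,0,0,3,-5,2.55,0,0,0,0,3,-5,2.55,0,0,0,0,3,-5,2.55,0,0,0,0,3,-5,2.55,0,0,0,0])

```text
time: 24.05
tool_pos: [0.607, -0.0543, 0.2365]
tcp_rot: [2.383, 2.047, 0.002]
wrist_force: [1.1, 0.8, -1.3]
width: 0.449
grip_force: 51.2
```

Call:
move_arm(series=[3,0,0,0,0,0,0])

```text
time: 24.18
tool_pos: [0.6075, -0.0564, 0.2363]
tcp_rot: [2.387, 2.04, 0.001]
wrist_force: [-0.8, 0.8, -1.5]
width: 0.45
grip_force: 51.2
```

```bash
python3 - <<'E'
from h import *
to(.604,-.056,.11,-9)
E
```

```text
pos [ 0.607 -0.056  0.236] yaw -9.0 q6 0.02 w 38.5 F [-0.8  0.8 -1.5] t 24.2 | turn [0.1 0.  0. ] shift [-0.01 -0.35 12.63]
```

Call:
move_arm(series=[3,0,-0.35,4,0,0,0,3,0,0,4,0,0,0,3,0,0,4,0,0,0,3,0,0,0,0,0,0,3,0,0,0,0,0,0])

```text
time: 24.8
tool_pos: [0.6044, -0.0516, 0.1179]
tcp_rot: [2.381, 2.047, 0.003]
wrist_force: [-0.5, -0.2, -1.2]
width: 0.443
grip_force: 51.1
```

```bash
python3 - <<'E'
from h import *
to(.604,-.056,.06,-9)
z=read_state()['tool_pos'][2]+.002
c=calibration('wrist');im=pic('wrist','w9')
print('pale',*top(im,c,(15,40,150),(30,140,255),z,1500),sep='\n')
E
```

```text
pos [ 0.604 -0.052  0.118] yaw -8.6 q6 0.02 w 37.8 F [-0.5 -0.2 -1.2] t 24.8 | turn [ 0.2 -0.   0.4] shift [-0.44  0.03  5.79]
pale
(array([319., 188.]), np.int32(74086), 0.6093, -0.0195, 169.1, 84.3, np.float32(80.8))
(array([ 94., 305.]), np.int32(11610), 0.5095, -0.0339, 79.7, 55.0, np.float32(54.3))
```

View pics/w9.png

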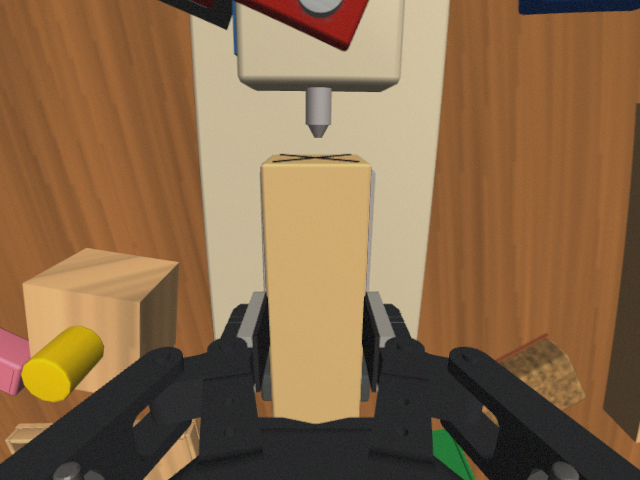

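The blank hangs in line with the plunger: its end is at (316,163) and the tip at (317,137).

```bash
python3 - <<'E'
from h import *
c=calibration('wrist');p=np.load('press.npy')
for u,v,z in((264,165,.12),(370,165,.12),(317,137,.04)):
    w=onz(c,u,v,z)[:2]-p[:2];a=p[2];print(np.cos(a)*w[0]+np.sin(a)*w[1],-np.sin(a)*w[0]+np.cos(a)*w[1])
E
```

```text
-0.01798464546128787 -0.009197565257896239
0.02000085198465688 -0.008925900311727545
0.0015950998089425542 -0.0015723555135397158
```

Call:
move_arm(series=[3,-0.7,0,0,0.2,0,0.4,3,0,0,3,0,0,0,3,0,0,2,0,0,0,3,0,0,0.6,0,0,0,3,0,0,0,0,0,0])

```text
time: 25.48
tool_pos: [0.6024, -0.0591, 0.0603]
tcp_rot: [-2.389, -2.037, 0.003]
wrist_force: [0.1, 0.6, -1.0]
width: 0.447
grip_force: 51.2
```

```bash
python3 - <<'E'
from h import *
to(.604,-.058,.058,-9)
E
```

```text
pos [ 0.602 -0.059  0.06 ] yaw -9.1 q6 0.02 w 38.2 F [ 0.1  0.6 -1. ] t 25.5 | turn [-0.2 -0.  -0.1] shift [0.14 0.14 0.23]
```

Call:
move_arm(series=[3,0,0,0.3,0,0,0,7,0,0,0,0,0,0,7,0,0,0,0,0,0,7,0,0,0,0,0,0,7,0,0,0,0,0,0])

```text
time: 26.1
tool_pos: [0.6025, -0.059, 0.0576]
tcp_rot: [-2.389, -2.037, 0.002]
wrist_force: [-0.2, 0.2, -0.7]
width: 0.818
grip_force: 0.0
```

Call:
move_arm(series=[7,0,0,-6,0,0,0,7,0,0,-6,0,0,0,7,0,0,-4,0,0,0,7,0,0,0,0,0,0])

```text
time: 26.6
tool_pos: [0.6058, -0.0596, 0.223]
tcp_rot: [2.386, 2.035, 0.008]
wrist_force: [1.1, -0.6, -0.2]
width: 0.822
grip_force: 0.0
```

```bash
python3 - <<'E'
from h import *
to(.499,.157,.20,58)
c=calibration('wrist');im=pic('wrist','w10')
print('pale',*top(im,c,(15,40,150),(26,140,255),.06,1500),sep='\n')
E
```

```text
pos [ 0.606 -0.06   0.223] yaw -9.1 q6 0.02 w 70.2 F [ 1.1 -0.6 -0.2] t 26.6 | turn [  0.4   0.2 -67.1] shift [20.54 12.71  2.3 ]
pale
(array([316., 149.]), np.int32(36679), 0.6113, -0.0092, 230.5, 131.1, np.float32(80.8))
(array([594., 213.]), np.int32(13035), 0.8524, -0.11, 243.8, 66.9, np.float32(90.3))
(array([155., 253.]), np.int32(6019), 0.4648, -0.0724, 90.7, 87.0, np.float32(72.0))
(array([144., 458.]), np.int32(1996), 0.3733, -0.2851, 73.4, 67.2, np.float32(84.2))
```

View pics/w10.png

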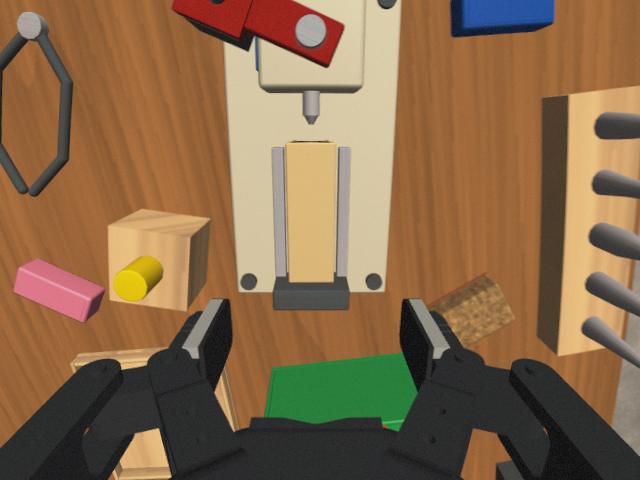

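The blank lies flat in the trough at (311,212), close to the end stop. Next is the lever.

Call:
move_arm(series=[5,0,0,-1,0.4,0.2,-9.6,5,0,0,0,0,0,-9.6,5,0,0,0,0,0,-9.6,5,0,0,0,0,0,-9.6,5,0,0,0,0,0,-9.6])

```text
time: 27.28
tool_pos: [0.6013, -0.0589, 0.2247]
tcp_rot: [-1.341, -2.825, 0.001]
wrist_force: [0.0, 0.2, -0.2]
width: 0.584
grip_force: 0.0
```

Call:
move_arm(series=[5,0,0,0,0,0,-9.6,5,0,0,0,0,0,-9.6,5,5.1,3.2,0,0,0,0,5,5.1,3.2,0,0,0,0,5,5.1,3.2,0,0,0,0])

```text
time: 27.9
tool_pos: [0.5214, 0.1042, 0.2265]
tcp_rot: [-0.861, -3.007, -0.001]
wrist_force: [0.6, -0.0, -0.3]
width: 0.584
grip_force: 0.0
```

Call:
move_arm(series=[5,5.1,3.1,0,0,0,0,5,0,0,0,0,0,0,5,0,0,0,0,0,0])

```text
time: 28.28
tool_pos: [0.4959, 0.1562, 0.2279]
tcp_rot: [-0.858, -3.01, -0.0]
wrist_force: [0.9, 0.5, 0.5]
width: 0.584
grip_force: 0.0
```

```bash
python3 - <<'E'
from h import *
to(.499,.157,.114,58)
c=calibration('wrist');im=pic('wrist','w11')
E
```

```text
pos [0.496 0.156 0.228] yaw 58.2 q6 -0.76 w 49.9 F [0.9 0.5 0.5] t 28.3 | turn [-0.2 -0.6  0.2] shift [-0.22  0.23 11.39]
```

View pics/w11.png

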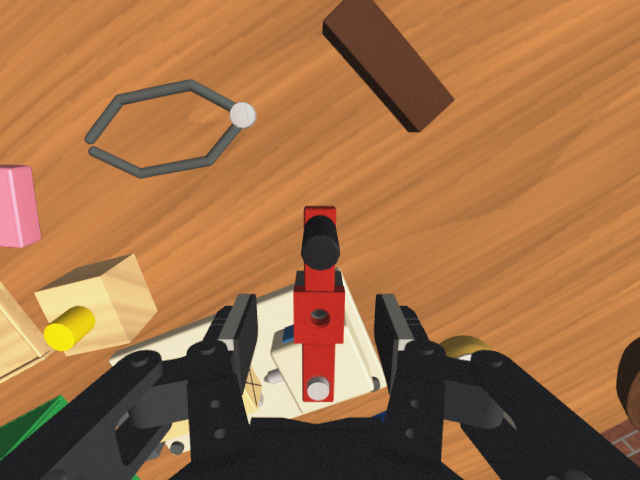

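The lever is centred between the fingers, with the handle top at (320,250). Going down over it.

Call:
move_arm(series=[5,-0.2,0.2,4,-0.2,-0.6,0.2,5,0,0,4,0,0,0,5,0,0,3.3,0,0,0,5,0,0,0,0,0,0,3.2,0,0,0,0,0,0])

```text
time: 28.95
tool_pos: [0.5003, 0.1567, 0.1173]
tcp_rot: [0.87, 3.017, 0.005]
wrist_force: [0.9, 0.2, 0.7]
width: 0.388
grip_force: 0.0
```

Call:
move_arm(series=[3.2,0,0,0,0,0,0,3.2,0,0,0,0,0,0,3.2,0,0,0,0,0,0])

```text
time: 29.32
tool_pos: [0.4997, 0.1576, 0.1172]
tcp_rot: [0.867, 3.017, 0.005]
wrist_force: [-0.3, -0.2, 0.9]
width: 0.374
grip_force: 0.0
```

```bash
python3 - <<'E'
from h import *
to(.499,.157,.114,58)
print(read_state()['grip_force'])
E
```

```text
pos [0.5   0.158 0.117] yaw 57.9 q6 -0.76 w 31.9 F [-0.3 -0.2  0.9] t 29.3 | turn [ 0.2  0.1 -0.1] shift [ 0.02 -0.09  0.32]
0.0
```

Call:
move_arm(series=[3.2,-0.05,-1.2,0,0,0,-4.58,3.2,-0.05,-1.2,0,0,0,-4.58,3.2,-0.05,-1.2,0,0,0,-4.58,3.2,-0.05,-1.2,0,0,0,-4.58,3.2,-0.05,-1.2,0,0,0,-4.58])

```text
time: 29.95
tool_pos: [0.4793, 0.1039, 0.1173]
tcp_rot: [0.248, 3.127, 0.012]
wrist_force: [1.6, 9.3, 0.5]
width: 0.374
grip_force: 4.9
```

Call:
move_arm(series=[3.2,-0.05,-1.2,0,0,0,-4.58,3.2,-0.05,-1.2,0,0,0,-4.58,3.2,-0.05,-1.2,0,0,0,-4.58,3.2,-0.05,-1.2,0,0,0,-4.58,3.2,-0.05,-1.2,0,0,0,-4.58])

```text
time: 30.58
tool_pos: [0.4805, 0.0452, 0.1172]
tcp_rot: [-0.377, 3.116, 0.013]
wrist_force: [-3.4, 13.9, 5.7]
width: 0.372
grip_force: 7.0
```

Call:
move_arm(series=[3.2,0,-0.4,0,0,0,0,3.2,0,0,0,0,0,0])

```text
time: 30.82
tool_pos: [0.481, 0.0408, 0.1172]
tcp_rot: [-0.373, 3.118, 0.012]
wrist_force: [-5.0, 11.5, 7.3]
width: 0.377
grip_force: 6.0
```

```bash
cat >> h.py <<'E'
def lev():
    p=read_state()['tool_pos'];h=np.array([.625,.078]);d=p[:2]-h
    print('tool about hinge: r',np.linalg.norm(d).round(4),'swing',(np.arctan2(d[1],d[0])%(2*np.pi)-np.radians(148.1)).round(3))
E
python3 - <<'E'
from h import *
lev();to(yaw=58)
E
```

```text
tool about hinge: r 0.1487 swing 0.809
pos [0.481 0.041 0.117] yaw 103.6 q6 -1.79 w 32.2 F [-5.  11.5  7.3] t 30.8 | turn [ 0.4 -0.  45.6] shift [0. 0. 0.]
```

Call:
move_arm(series=[3.2,0,-0.4,0,0,0,0,3.2,0,0,0,0,0,0,3.2,0,0,0,0,0,0])

```text
time: 31.2
tool_pos: [0.4813, 0.0388, 0.1171]
tcp_rot: [-0.372, 3.119, 0.017]
wrist_force: [-7.2, 17.1, 8.2]
width: 0.378
grip_force: 9.1
```

```bash
python3 - <<'E'
from h import *
lev();print(read_state()['wrist_force']);B=pic('side','d2')
c=calibration('side')
for l in(0,.74,.8):
  a=np.radians(148.1)+l;print(l,np.round(proj(c,(.625+.15*np.cos(a),.078+.15*np.sin(a),.09)),0))
cv2.imwrite('pics/d2c.png',cv2.resize(B[150:320,200:420,::-1],None,fx=3,fy=3))
E
```

```text
tool about hinge: r 0.1489 swing 0.823
[-7.191 17.096  8.181]
0 [285. 204.]
0.74 [286. 229.]
0.8 [288. 231.]
```

View pics/d2c.png

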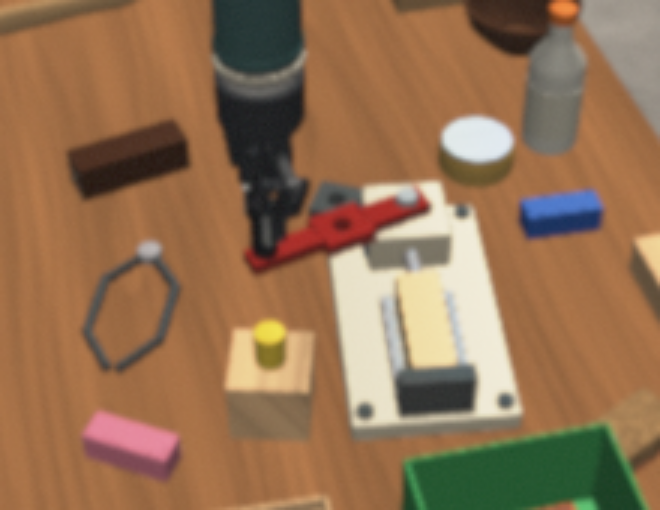

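The force rose while the travel stalled at about 0.8 rad, so the lever is at its stop. The side view shows the blank still in the trough and the lever swung over. Swinging back.

Call:
move_arm(series=[3.2,-0.05,2.0,0,0,0,4.58,3.2,-0.05,1.2,0,0,0,4.58,3.2,-0.05,1.2,0,0,0,4.58,3.2,-0.05,1.2,0,0,0,4.58,3.2,-0.05,1.2,0,0,0,4.58])

```text
time: 31.88
tool_pos: [0.4793, 0.1038, 0.1172]
tcp_rot: [0.256, 3.127, 0.009]
wrist_force: [0.9, 4.1, -0.2]
width: 0.376
grip_force: 2.7
```

Call:
move_arm(series=[3.2,-0.05,1.2,0,0,0,4.58,3.2,-0.05,1.2,0,0,0,4.58,3.2,-0.05,1.2,0,0,0,4.58,3.2,-0.05,1.2,0,0,0,4.58,3.2,-0.05,1.2,0,0,0,4.58])

```text
time: 32.5
tool_pos: [0.5003, 0.1583, 0.1171]
tcp_rot: [0.871, 3.016, 0.006]
wrist_force: [0.1, -0.0, 0.3]
width: 0.376
grip_force: 0.0
```

Call:
move_arm(series=[5,0,0,0,0,0,0,5,0,0,0,0,0,0,5,0,0,0,0,0,0,5,0,0,-5,0,0,0,5,0,0,-5,0,0,0])

```text
time: 33.12
tool_pos: [0.4984, 0.1565, 0.2166]
tcp_rot: [-0.868, -3.018, -0.002]
wrist_force: [1.0, -0.1, -0.4]
width: 0.587
grip_force: 0.0
```

```bash
python3 - <<'E'
from h import *
lev()
A=pic('side','d3');c=calibration('side')
for s,p,m in comps(A,(-6,150,70),(10,255,255)): print(s,p)
p=np.load('press.npy');a=p[2]
g=lambda x,y:np.array([np.cos(a)*x-np.sin(a)*y,np.sin(a)*x+np.cos(a)*y])+p[:2]
b=g(.001,-.079);print(b);to(b[0],b[1],.2,-9)
E
```

```text
tool about hinge: r 0.149 swing 0.002
[279 204  63  19 551] [308.652 212.318]
[360 325  37  32 726] [376.485 341.007]
[535 395  50  26 441] [559.757 405.147]
[ 0.604 -0.059]
pos [0.503 0.158 0.225] yaw 57.9 q6 -0.76 w 50.2 F [1.9 1.  3.8] t 33.2 | turn [ 0.8  0.  66.9] shift [-19.78  13.35   2.53]
```

Call:
move_arm(series=[7,0,0,0,0.8,0,9.6,7,0,0,0,0,0,9.6,7,0,0,0,0,0,9.6,7,0,0,0,0,0,9.6,7,0,0,0,0,0,9.6])

```text
time: 33.8
tool_pos: [0.4991, 0.1568, 0.2161]
tcp_rot: [2.027, 2.399, -0.018]
wrist_force: [-0.1, 0.6, -0.1]
width: 0.818
grip_force: 0.0
```

Call:
move_arm(series=[7,0,0,0,0,0,9.6,7,0,0,0,0,0,9.6,7,-5,3.35,0,0,0,0,7,-5,3.35,0,0,0,0,7,-5,3.35,0,0,0,0])

```text
time: 34.42
tool_pos: [0.5747, -0.0088, 0.2174]
tcp_rot: [2.391, 2.034, -0.016]
wrist_force: [1.6, 0.3, 0.3]
width: 0.819
grip_force: 0.0
```

Call:
move_arm(series=[7,-4.8,3.3,0,0,0,0,7,0,0,4,0,0,0,7,0,0,3,0,0,0,7,0,0,0,0,0,0])

```text
time: 34.92
tool_pos: [0.5958, -0.0607, 0.1442]
tcp_rot: [-2.392, -2.032, 0.025]
wrist_force: [-0.1, 1.2, -0.5]
width: 0.822
grip_force: 0.0
```

```bash
python3 - <<'E'
from h import *
to(.604,-.059,.060,-9)
c=calibration('side');print('tray side',[onz(c,*p,.02)[:2] for p in((243,333),(312,318),(323,378),(247,390))])
c=np.load('w3.npy',allow_pickle=True)[0];print('w3',onz(c,122,46,.02),onz(c,333,57,.02))
c=calibration('wrist');p=np.load('press.npy');im=pic('wrist','w12')
hsv=cv2.cvtColor(im,cv2.COLOR_RGB2HSV)
E
```

```text
pos [ 0.596 -0.061  0.144] yaw -9.3 q6 0.03 w 70.2 F [-0.1  1.2 -0.5] t 34.9 | turn [-0.7  0.6 -0.3] shift [0.29 0.79 8.42]
tray side [array([ 0.31 , -0.209]), array([ 0.482, -0.207]), array([ 0.464, -0.376]), array([ 0.293, -0.363])]
w3 [ 0.464 -0.373  0.02 ] [ 0.475 -0.196  0.02 ]
```

View pics/w12.png

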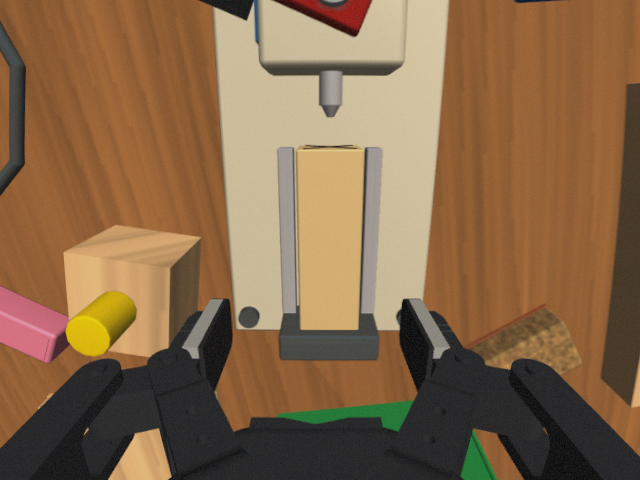

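The blank lies flat at (331,235) against the end stop at (329,338). Picking it up.

Call:
move_arm(series=[7,0.3,0.8,2,-0.7,0.6,-0.3,7,0,0,3,0,0,0,7,0,0,3.6,0,0,0,7,0,0,0,0,0,0,3,0,0,0,0,0,0])

```text
time: 35.6
tool_pos: [0.6091, -0.059, 0.064]
tcp_rot: [2.382, 2.036, 0.011]
wrist_force: [0.8, -0.2, 0.2]
width: 0.624
grip_force: 0.0
```

Call:
move_arm(series=[3,0,0,0,0,0,0,3,0,0,0,0,0,0,3,0,0,0,0,0,0,3,0,0,0,0,0,0])

```text
time: 36.1
tool_pos: [0.6076, -0.0589, 0.0647]
tcp_rot: [2.384, 2.037, 0.008]
wrist_force: [-6.0, 0.9, 8.2]
width: 0.433
grip_force: 49.1
```

Call:
move_arm(series=[3,0,0,-4,0,0,0,3,0,0,-5,0,0,0,3,0,0,-5,0,0,0,3,0,0,0,0,0,10.5,3,0,0,0,0,0,10.5])

```text
time: 36.72
tool_pos: [0.6079, -0.059, 0.2052]
tcp_rot: [2.719, 1.559, 0.016]
wrist_force: [-0.6, -0.6, -2.2]
width: 0.434
grip_force: 50.2
```

Call:
move_arm(series=[3,0,0,0,0,0,10.5,3,0,0,0,0,0,10.5,3,0,0,0,0,0,10.5,3,0,0,0,0,0,10.5,3,0,0,0,0,0,10.5])

```text
time: 37.35
tool_pos: [0.6071, -0.0589, 0.2036]
tcp_rot: [3.134, 0.197, 0.015]
wrist_force: [-0.1, 0.1, -2.0]
width: 0.429
grip_force: 50.2
```

```bash
python3 - <<'E'
from h import *
to(.389,-.242,.15,-93.6)
E
```

```text
pos [ 0.607 -0.059  0.204] yaw -82.8 q6 1.31 w 36.7 F [-0.1  0.1 -2. ] t 37.4 | turn [ 0.1 -0.6 10.8] shift [-20.62  19.64   5.36]
```

Call:
move_arm(series=[3,0,0,0,0,-0.6,10.6,3,-3.44,3.27,0,0,0,0,3,-3.44,3.27,0,0,0,0,3,-3.44,3.27,0,0,0,0,3,-3.44,3.27,0,0,0,0])

```text
time: 37.98
tool_pos: [0.4616, -0.1832, 0.2041]
tcp_rot: [3.138, -0.083, -0.0]
wrist_force: [0.6, 0.0, -1.6]
width: 0.433
grip_force: 50.3
```

Call:
move_arm(series=[3,-3.44,3.27,0,0,0,0,3,-3.4,3.3,0,0,0,0,3,0,0,4,0,0,0,3,0,0,4,0,0,0,3,0,0,0,0,0,0])

```text
time: 38.6
tool_pos: [0.3877, -0.2428, 0.1209]
tcp_rot: [-3.139, 0.085, 0.012]
wrist_force: [0.3, -0.2, -1.0]
width: 0.433
grip_force: 50.7
```

```bash
python3 - <<'E'
from h import *
to(.389,-.242,.0505,-93.6)
c=calibration('wrist');im=pic('wrist','w13')
E
```

```text
pos [ 0.388 -0.243  0.121] yaw -93.1 q6 1.01 w 37.0 F [ 0.3 -0.2 -1. ] t 38.6 | turn [-0.1  0.4  0.5] shift [ 0.12 -0.09  7.04]
```

View pics/w13.png

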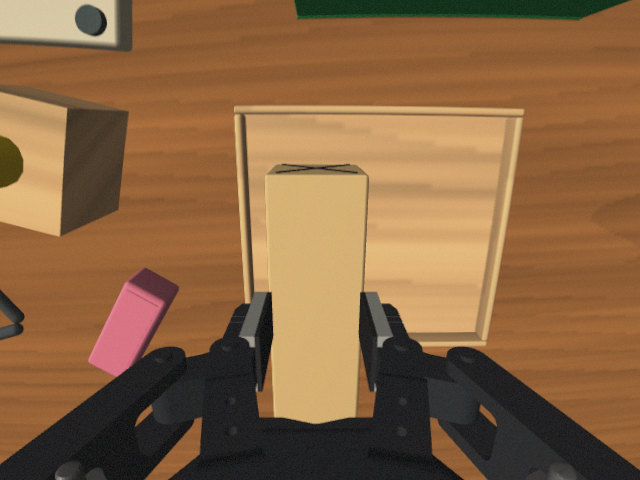

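The blank hangs over the left half of the tray. The tray rim corners are at (236,110), (523,112) and (486,344), and the blank's far end at (316,174).

```bash
python3 - <<'E'
from h import *
c=calibration('wrist')
A,B,C=[onz(c,*p,.02)[:2] for p in((236,108),(523,112),(486,345))]
print(A,B,C,'ctr',(A+C)/2,np.linalg.norm(A-B),np.linalg.norm(B-C),np.degrees(np.arctan2(*(A-B)[::-1])))
z=read_state()['tool_pos'][2]-.0045
print([onz(c,*p,z) for p in((267,176),(367,176))])
E
```

```text
[ 0.478 -0.199] [ 0.468 -0.378] [ 0.3   -0.368] ctr [ 0.389 -0.284] 0.1784914225816494 0.167658208088837 86.65643491450787
[array([ 0.448, -0.228,  0.118]), array([ 0.446, -0.266,  0.118])]
```

Call:
move_arm(series=[3,0.1,0,3,0,0.4,0.4,3,0,0,3,0,0,0,3,0,0,0.8,0,0,0,3,0,0,0,0,0,0,3,0,0,0,0,0,0])

```text
time: 39.28
tool_pos: [0.3925, -0.2452, 0.0565]
tcp_rot: [3.137, -0.095, 0.01]
wrist_force: [0.5, 0.0, -1.5]
width: 0.436
grip_force: 50.7
```

```bash
python3 - <<'E'
from h import *
to(.389,-.242,.0505,-93.6)
E
```

```text
pos [ 0.393 -0.245  0.056] yaw -93.5 q6 1.02 w 37.2 F [ 0.5  0.  -1.5] t 39.3 | turn [ 0.2 -0.4  0.1] shift [-0.37 -0.3   0.6 ]
```

Call:
move_arm(series=[3,0,0,0.6,0,0,0,3,0,0,0,0,0,0,5.5,0,0,0,0,0,0,5.5,0,0,0,0,0,0,5.5,0,0,0,0,0,0])

```text
time: 39.9
tool_pos: [0.3907, -0.2441, 0.0483]
tcp_rot: [3.139, -0.095, 0.005]
wrist_force: [0.8, -0.0, -0.2]
width: 0.647
grip_force: 0.0
```

Call:
move_arm(series=[5.5,0,0,-5,0,0,0,5.5,0,0,-6,0,0,0,7,0,0,-6,0,0,0,7,0,0,0,0,0,-10.5,7,0,0,0,0,0,-10.5])

```text
time: 40.52
tool_pos: [0.3908, -0.2444, 0.2199]
tcp_rot: [3.1, 0.487, 0.008]
wrist_force: [-0.7, 0.2, -0.3]
width: 0.817
grip_force: 0.0
```

```bash
python3 - <<'E'
from h import *
c=calibration('wrist');im=pic('wrist','w14')
hsv=cv2.cvtColor(im,cv2.COLOR_RGB2HSV);print(hsv[200:420:40,240:420:30,:].tolist())
A=pic('scene','s2');
print('dark scene',[(s,p.round(1),onz(calibration('scene'),*p,.02)) for s,p,m in comps(A,(0,60,10),(16,255,70),150) if 380<p[0]<500 and 250<p[1]<340])
to(.417,.276,.25,102)
E
```

```text
[[[13, 161, 169], [18, 114, 231], [20, 112, 226], [21, 107, 226], [17, 120, 219], [16, 124, 201]], [[13, 164, 151], [17, 120, 221], [20, 113, 225], [18, 118, 156], [19, 110, 237], [17, 117, 225]], [[13, 157, 171], [16, 118, 154], [17, 118, 209], [18, 117, 232], [17, 116, 230], [17, 121, 219]], [[13, 163, 156], [13, 164, 165], [14, 159, 173], [13, 161, 168], [13, 163, 183], [17, 122, 178]], [[13, 159, 156], [13, 160, 158], [13, 158, 163], [14, 163, 156], [14, 163, 166], [13, 165, 158]], [[13, 161, 168], [14, 163, 166], [14, 163, 161], [13, 162, 153], [14, 163, 164], [14, 165, 156]]]
dark scene [(array([418, 268,  29,  35, 531], dtype=int32), array([432.9, 284.8]), array([0.382, 0.275, 0.02 ]))]
pos [ 0.39  -0.244  0.219] yaw -72.5 q6 0.65 w 70.1 F [-0.  -0.5 -0.8] t 40.6 | turn [ 0.1 -0.2  5.5] shift [ 13.43 -50.3   -3.14]
```

```bash
python3 - <<'E'
from h import *
for f in('s0','s1','s2'):
    A=cv2.imread(f'pics/{f}.png')[:,:,::-1].copy();print(f,[(s,p.round(1),onz(calibration('scene'),*p,.03)) for s,p,m in comps(A,(0,60,10),(16,255,70),150) if 380<p[0]<500 and 250<p[1]<340])
E
```

```text
s0 [(array([412, 273,  30,  36, 565], dtype=int32), array([426.6, 289.7]), array([0.424, 0.28 , 0.03 ]))]
s1 [(array([412, 273,  30,  36, 561], dtype=int32), array([426.6, 289.6]), array([0.424, 0.28 , 0.03 ]))]
s2 [(array([418, 268,  29,  35, 531], dtype=int32), array([432.9, 284.8]), array([0.393, 0.28 , 0.03 ]))]
```

Call:
move_arm(series=[7,0,0,-3,0,-0.2,5.5,7,1.5,-5.6,0,0,0,0,7,1.5,-5.6,0,0,0,0,7,1.5,-5.6,0,0,0,0,7,1.5,-5.6,0,0,0,0])

```text
time: 41.25
tool_pos: [0.4019, -0.0107, 0.2477]
tcp_rot: [3.123, 0.321, 0.0]
wrist_force: [1.1, 0.2, 0.7]
width: 0.824
grip_force: 0.0
```

Call:
move_arm(series=[7,1.5,-5.6,0,0,0,0,7,1.5,-5.6,0,0,0,0,7,1.5,-5.6,0,0,0,0,7,1.5,-5.6,0,0,0,0,7,0,0,0,0,0,0])

```text
time: 41.88
tool_pos: [0.4137, 0.2226, 0.2469]
tcp_rot: [3.122, 0.332, -0.002]
wrist_force: [-1.2, -0.5, -0.4]
width: 0.815
grip_force: 0.0
```

Call:
move_arm(series=[7,0,0,0,0,0,0])

```text
time: 42.0
tool_pos: [0.4139, 0.2189, 0.2468]
tcp_rot: [3.121, 0.327, -0.002]
wrist_force: [-0.2, -0.5, 0.3]
width: 0.825
grip_force: 0.0
```

```bash
python3 - <<'E'
from h import *
c=calibration('wrist');im=pic('wrist','w15')
to(.417,.276,.25,102)
print(*top(im,c,(0,60,10),(16,255,115),.04,1500),sep='\n')
E
```

```text
pos [0.414 0.218 0.247] yaw -78.1 q6 1.8 w 70.3 F [-0.3 -0.3 -0.4] t 42.0 | turn [ 0.2  0.1 -0.1] shift [ 1.49 -5.58 -0.31]
(array([252., 219.]), np.int32(5405), 0.3879, 0.275, 121.8, 43.5, np.float32(12.2))
```

```bash
python3 - <<'E'
from h import *
to(.387,.2765,.035,102.2)
E
```

```text
pos [0.414 0.218 0.247] yaw -78.1 q6 1.8 w 70.3 F [-0.3 -0.3 -0.4] t 42.0 | turn [ 0.2  0.1 -0.3] shift [-1.41 -6.26 21.19]
```

Call:
move_arm(series=[7,-0.7,-3.1,3,0.2,0.1,-0.3,7,-0.7,-3.1,4,0,0,0,7,0,0,5,0,0,0,7,0,0,5,0,0,0,7,0,0,0,0,0,0])

```text
time: 42.68
tool_pos: [0.3844, 0.2732, 0.0735]
tcp_rot: [3.121, 0.332, -0.012]
wrist_force: [-0.7, 0.2, 0.7]
width: 0.818
grip_force: 0.0
```

```bash
python3 - <<'E'
from h import *
c=calibration('wrist');im=pic('wrist','w16')
print(*top(im,c,(0,60,10),(16,255,115),.04,1500),sep='\n')
to(.387,.2765,.032,102.2)
E
```

```text
(array([309., 263.]), np.int32(18017), 0.3871, 0.2776, 121.6, 39.5, np.float32(12.2))
pos [0.387 0.275 0.076] yaw -77.9 q6 1.92 w 70.1 F [ 0.1 -0.8  0.6] t 42.7 | turn [ 0.   0.2 -0.1] shift [ 0.06 -0.16  4.43]
```

Call:
move_arm(series=[7,0,-0.2,2.4,0,0,0,7,0,0,2.2,0,0,0,7,0,0,0,0,0,0,7,0,0,0,0,0,0])

```text
time: 43.22
tool_pos: [0.3893, 0.2797, 0.0338]
tcp_rot: [-3.121, -0.335, -0.008]
wrist_force: [0.7, -0.2, 0.4]
width: 0.818
grip_force: 0.0
```

Call:
move_arm(series=[3,0,0,0,0,0,0,3,0,0,0,0,0,0,3,0,0,0,0,0,0,3,0,0,0,0,0,0,3,0,0,0,0,0,0])

```text
time: 43.85
tool_pos: [0.3886, 0.2797, 0.033]
tcp_rot: [-3.121, -0.337, -0.006]
wrist_force: [-0.7, -2.2, 7.2]
width: 0.456
grip_force: 52.0
```

Call:
move_arm(series=[3,0,0,-5,0,0,0,3,0,0,-6,0,0,0,3,0,0,-6,0,0,0,3,0,0,-3,0,0,-9.9,3,0,0,0,0,0,-9.9])

```text
time: 44.48
tool_pos: [0.3889, 0.28, 0.2356]
tcp_rot: [-3.013, -0.877, -0.014]
wrist_force: [-0.3, 0.2, -2.0]
width: 0.457
grip_force: 51.3
```

Call:
move_arm(series=[3,0,0,0,0,0,-9.9,3,0,0,0,0,0,-9.9,3,0,0,0,0,0,-9.9,3,0,0,0,0,0,-9.9,3,0,0,0,0,0,-9.9])

```text
time: 45.1
tool_pos: [0.3867, 0.2785, 0.2311]
tcp_rot: [-2.372, -2.06, -0.002]
wrist_force: [0.8, -0.0, -0.7]
width: 0.452
grip_force: 51.2
```

```bash
python3 - <<'E'
from h import *
to(.603,-.059,.24,-9)
E
```

```text
pos [0.387 0.279 0.231] yaw -8.0 q6 0.71 w 38.6 F [ 0.8 -0.  -0.7] t 45.1 | turn [ 0.  -0.1  1. ] shift [-29.96  26.64  -0.89]
```

Call:
move_arm(series=[3,0,0,-1,0,0,1,3,-3.75,3.33,0,0,0,0,3,-3.75,3.33,0,0,0,0,3,-3.75,3.33,0,0,0,0,3,-3.75,3.33,0,0,0,0])

```text
time: 45.72
tool_pos: [0.495, 0.1077, 0.2422]
tcp_rot: [2.4, 2.027, 0.005]
wrist_force: [-0.1, -0.2, -1.0]
width: 0.455
grip_force: 51.2
```

Call:
move_arm(series=[3,-3.75,3.33,0,0,0,0,3,-3.75,3.33,0,0,0,0,3,-3.75,3.33,0,0,0,0,3,-3.75,3.33,0,0,0,0,3,0,0,4,0,0,0])

```text
time: 46.35
tool_pos: [0.6063, -0.0645, 0.2057]
tcp_rot: [2.397, 2.017, 0.013]
wrist_force: [-0.7, 0.3, -1.0]
width: 0.454
grip_force: 51.3
```

Call:
move_arm(series=[3,0,0,4,0,0,0,3,0,0,4,0,0,0,3,0,0,0,0,0,0,3,0,0,0,0,0,0])

```text
time: 46.85
tool_pos: [0.6024, -0.0607, 0.123]
tcp_rot: [2.396, 2.03, 0.005]
wrist_force: [0.4, -0.4, -0.4]
width: 0.453
grip_force: 51.1
```

```bash
python3 - <<'E'
from h import *
to(.603,-.059,.054,-9)
c=calibration('wrist');im=pic('wrist','w17');p=np.load('press.npy');a=p[2]
z=read_state()['tool_pos'][2]+.007
for s,q,m in comps(im,(0,60,10),(16,255,115),8000):
    print(s,q)
    ys,xs=np.where(m)
    # far top edge: rows where mask spans
    for v in range(s[1],s[1]+40,3):
        r=xs[ys==v]; print(v,r.min(),r.max(),len(r),hs if 0 else im[v,int(q[0])])
E
```

```text
pos [ 0.602 -0.061  0.123] yaw -9.5 q6 0.02 w 38.7 F [ 0.4 -0.4 -0.4] t 46.9 | turn [ 0.2 -0.1 -0.5] shift [0.17 0.03 6.9 ]
[  257   171   118   253 24808] [315.613 293.924]
171 355 356 2 [187 172 140]
174 271 360 46 [93 67 51]
177 268 363 55 [117  96  77]
180 265 366 62 [73 44 26]
183 262 369 108 [77 44 22]
186 260 371 112 [89 50 27]
189 260 371 112 [84 50 37]
192 260 371 112 [84 50 32]
195 260 371 112 [85 52 35]
198 260 371 112 [83 49 35]
201 260 371 112 [87 51 39]
204 261 370 110 [84 52 34]
207 261 371 111 [85 49 33]
210 261 370 110 [85 49 31]
```

```bash
python3 - <<'E'
from h import *
c=calibration('wrist');p=np.load('press.npy');a=p[2]
for u,v,z in((260,184,.13),(371,184,.13)):
    w=onz(c,u,v,z)[:2]-p[:2];print(np.cos(a)*w[0]+np.sin(a)*w[1],-np.sin(a)*w[0]+np.cos(a)*w[1])
E
```

```text
-0.01883023349642548 -0.024100687884990566
0.02002978069795396 -0.02437549667337789
```

Call:
move_arm(series=[3,0.8,0,0,0.2,0,-0.5,3,0,0,0,0,0,0,3,0,0,3,0,0,0,3,0,0,3,0,0,0,3,0,0,0,0,0,0])

```text
time: 47.52
tool_pos: [0.6014, -0.0522, 0.0596]
tcp_rot: [-2.383, -2.039, 0.003]
wrist_force: [-0.6, -0.3, -0.6]
width: 0.454
grip_force: 51.5
```

```bash
python3 - <<'E'
from h import *
to(.6035,-.053,.054,-9)
E
```

```text
pos [ 0.601 -0.052  0.06 ] yaw -8.9 q6 0.02 w 38.8 F [-0.6 -0.3 -0.6] t 47.5 | turn [-0.3 -0.1  0.1] shift [-0.04  0.22  0.56]
```

Call:
move_arm(series=[3,0,0.1,0.5,0,0,0,3,0,0,0,0,0,0,6.5,0,0,0,0,0,0,6.5,0,0,0,0,0,0,6.5,0,0,0,0,0,0])

```text
time: 48.15
tool_pos: [0.6037, -0.0527, 0.0567]
tcp_rot: [-2.385, -2.041, -0.0]
wrist_force: [0.3, 0.4, 0.5]
width: 0.762
grip_force: 0.0
```

Call:
move_arm(series=[6.5,0,0,-6,0,0,0,6.5,0,0,-6,0,0,0,5,0,0,-5,0,0,0,5,0,0,0,0,0,0,5,0,0,0,0,0,0])

```text
time: 48.78
tool_pos: [0.6034, -0.053, 0.226]
tcp_rot: [-2.384, -2.041, 0.001]
wrist_force: [-0.9, 0.4, 0.5]
width: 0.587
grip_force: 0.0
```

```bash
python3 - <<'E'
from h import *
c=calibration('wrist');p=np.load('press.npy');a=p[2];im=pic('wrist','w18')
for s,q,m in comps(im,(0,60,10),(16,255,115),3000):
    cs,_=cv2.findContours(m.astype(np.uint8),cv2.RETR_EXTERNAL,cv2.CHAIN_APPROX_NONE)
    k=max(cs,key=cv2.contourArea)[:,0,:].astype(float)
    W=np.array([onz(c,u,v,.06)[:2] for u,v in k])-p[:2]
    X=np.cos(a)*W[:,0]+np.sin(a)*W[:,1];Y=-np.sin(a)*W[:,0]+np.cos(a)*W[:,1]
    print(s,q,'x',X.min(),X.max(),'y',Y.min(),Y.max())
to(.499,.157,.20,58)
E
```

```text
[ 540  105   33  256 4095] [555.957 221.953] x 0.18225446048354607 0.24055139663917474 y -0.2139220243760943 0.023015876613692032
[ 292  149   49  139 6427] [316.188 217.455] x -0.020306864758067564 0.01918672659972539 y -0.13454851263270734 -0.01443565015134265
pos [ 0.603 -0.053  0.225] yaw -8.9 q6 0.02 w 50.1 F [-0.4 -0.1 -0.4] t 48.8 | turn [ -0.2  -0.2 -66.9] shift [19.92 12.3   2.47]
```

Call:
move_arm(series=[5,0,0,0,-0.2,-0.2,-9.6,5,0,0,0,0,0,-9.6,5,0,0,0,0,0,-9.6,5,0,0,0,0,0,-9.6,5,0,0,0,0,0,-9.6])

```text
time: 49.45
tool_pos: [0.6022, -0.0528, 0.2231]
tcp_rot: [-1.34, -2.838, 0.004]
wrist_force: [-0.6, 0.9, -0.7]
width: 0.586
grip_force: 0.0
```

Call:
move_arm(series=[5,0,0,0,0,0,-9.6,5,0,0,0,0,0,-9.6,5,5,3.1,0,0,0,0,5,5,3.1,0,0,0,0,5,5,3.1,0,0,0,0])

```text
time: 50.08
tool_pos: [0.5226, 0.1059, 0.223]
tcp_rot: [-0.858, -3.019, 0.005]
wrist_force: [0.1, 1.3, -0.1]
width: 0.588
grip_force: 0.0
```

Call:
move_arm(series=[5,5,3.1,0,0,0,0,5,0,0,0,0,0,0,5,0,0,0,0,0,0])

```text
time: 50.45
tool_pos: [0.4978, 0.1573, 0.224]
tcp_rot: [-0.855, -3.022, 0.005]
wrist_force: [0.9, -0.2, 1.1]
width: 0.585
grip_force: 0.0
```

```bash
python3 - <<'E'
from h import *
to(.4995,.157,.116,58)
E
```

```text
pos [0.498 0.157 0.224] yaw 58.4 q6 -0.76 w 50.0 F [ 0.9 -0.2  1.1] t 50.5 | turn [-0.2  0.   0.4] shift [-0.16  0.06 10.8 ]
```

Call:
move_arm(series=[5,-0.1,0,4,-0.2,0,0.4,5,0,0,4,0,0,0,5,0,0,2.9,0,0,0,5,0,0,0,0,0,0,3.2,0,0,0,0,0,0])

```text
time: 51.08
tool_pos: [0.5008, 0.1563, 0.1174]
tcp_rot: [0.87, 3.016, 0.003]
wrist_force: [-0.6, -0.4, 0.3]
width: 0.386
grip_force: 0.0
```

Call:
move_arm(series=[3.2,0,0,0,0,0,0,3.2,0,0,0,0,0,0,3.2,0,0,0,0,0,0])

```text
time: 51.45
tool_pos: [0.5002, 0.1572, 0.1175]
tcp_rot: [0.867, 3.016, 0.004]
wrist_force: [-0.0, 0.7, 0.1]
width: 0.369
grip_force: 0.0
```

```bash
python3 - <<'E'
from h import *
to(.4995,.157,.116,58);lev()
E
```

```text
pos [0.5   0.157 0.117] yaw 57.9 q6 -0.75 w 31.6 F [-0.   0.7  0.1] t 51.5 | turn [ 0.2  0.2 -0.1] shift [ 0.05 -0.05  0.15]
tool about hinge: r 0.1478 swing -0.009
```

Call:
move_arm(series=[3.2,-0.05,-1.2,0,0,0,-4.58,3.2,-0.05,-1.2,0,0,0,-4.58,3.2,-0.05,-1.2,0,0,0,-4.58,3.2,-0.05,-1.2,0,0,0,-4.58,3.2,-0.05,-1.2,0,0,0,-4.58])

```text
time: 52.08
tool_pos: [0.4799, 0.1035, 0.1176]
tcp_rot: [0.248, 3.126, 0.01]
wrist_force: [1.2, 9.4, 0.1]
width: 0.371
grip_force: 4.9
```

Call:
move_arm(series=[3.2,-0.05,-1.2,0,0,0,-4.58,3.2,-0.05,-1.2,0,0,0,-4.58,3.2,-0.05,-1.2,0,0,0,-4.58,3.2,-0.05,-1.2,0,0,0,-4.58,3.2,-0.05,-1.2,0,0,0,-4.58])

```text
time: 52.7
tool_pos: [0.4812, 0.0448, 0.1175]
tcp_rot: [-0.377, 3.115, 0.012]
wrist_force: [-2.2, 13.3, 4.3]
width: 0.376
grip_force: 7.0
```

Call:
move_arm(series=[3.2,0,-0.4,0,0,0,0,3.2,0,-0.4,0,0,0,0,3.2,0,0,0,0,0,0,3.2,0,0,0,0,0,0])

```text
time: 53.2
tool_pos: [0.482, 0.0389, 0.1174]
tcp_rot: [-0.372, 3.118, 0.017]
wrist_force: [-5.2, 19.4, 6.3]
width: 0.373
grip_force: 9.9
```

```bash
python3 - <<'E'
from h import *
lev();print(read_state()['wrist_force'])
E
```

```text
tool about hinge: r 0.1483 swing 0.824
[-5.245 19.392  6.302]
```

At the stop (20 N, travel stalled). Swinging back and releasing.

Call:
move_arm(series=[3.2,-0.05,2.0,0,0,0,4.58,3.2,-0.05,1.2,0,0,0,4.58,3.2,-0.05,1.2,0,0,0,4.58,3.2,-0.05,1.2,0,0,0,4.58,3.2,-0.05,1.2,0,0,0,4.58])

```text
time: 53.82
tool_pos: [0.4798, 0.1034, 0.1176]
tcp_rot: [0.256, 3.126, 0.007]
wrist_force: [1.2, 4.9, 0.6]
width: 0.376
grip_force: 2.7
```

Call:
move_arm(series=[3.2,-0.05,1.2,0,0,0,4.58,3.2,-0.05,1.2,0,0,0,4.58,3.2,-0.05,1.2,0,0,0,4.58,3.2,-0.05,1.2,0,0,0,4.58,3.2,-0.05,1.2,0,0,0,4.58])

```text
time: 54.45
tool_pos: [0.5009, 0.158, 0.1174]
tcp_rot: [0.87, 3.015, 0.005]
wrist_force: [-0.9, 0.0, -1.0]
width: 0.373
grip_force: 0.0
```

Call:
move_arm(series=[5,0,0,0,0,0,0,5,0,0,0,0,0,0,5,0,0,0,0,0,0,5,0,0,-5,0,0,0,5,0,0,-5,0,0,0])

```text
time: 55.08
tool_pos: [0.4989, 0.1562, 0.2169]
tcp_rot: [0.868, 3.019, 0.001]
wrist_force: [0.5, -0.4, 0.1]
width: 0.586
grip_force: 0.0
```

Call:
move_arm(series=[7,0,0,0,0.4,0,9.6,7,0,0,0,0,0,9.6,7,0,0,0,0,0,9.6,7,0,0,0,0,0,9.6,7,0,0,0,0,0,9.6])

```text
time: 55.7
tool_pos: [0.4995, 0.1564, 0.2166]
tcp_rot: [2.027, 2.398, -0.007]
wrist_force: [0.3, 0.5, 0.3]
width: 0.816
grip_force: 0.0
```

Call:
move_arm(series=[7,0,0,0,0,0,9.6,7,0,0,0,0,0,9.6,7,-5,3.3,0,0,0,0,7,-5,3.3,0,0,0,0,7,-5,3.3,0,0,0,0])

```text
time: 56.32
tool_pos: [0.5736, -0.0089, 0.2174]
tcp_rot: [2.391, 2.034, -0.006]
wrist_force: [1.3, 0.7, 0.7]
width: 0.821
grip_force: 0.0
```

Call:
move_arm(series=[7,-4.8,3.3,0,0,0,0,7,0,0,4,0,0,0,7,0,0,3,0,0,0,7,0,0,0,0,0,0])

```text
time: 56.82
tool_pos: [0.5951, -0.0604, 0.1441]
tcp_rot: [-2.392, -2.032, 0.014]
wrist_force: [0.5, -0.2, -0.1]
width: 0.819
grip_force: 0.0
```

```bash
python3 - <<'E'
from h import *
p=np.load('press.npy');a=p[2]
c=calibration('wrist');im=pic('wrist','w19')
for s,q,m in comps(im,(0,60,10),(16,255,115),3000):
    cs,_=cv2.findContours(m.astype(np.uint8),cv2.RETR_EXTERNAL,cv2.CHAIN_APPROX_NONE)
    k=max(cs,key=cv2.contourArea)[:,0,:].astype(float)
    W=np.array([onz(c,u,v,.06)[:2] for u,v in k])-p[:2]
    X=np.cos(a)*W[:,0]+np.sin(a)*W[:,1];Y=-np.sin(a)*W[:,0]+np.cos(a)*W[:,1]
    print(s,q,'x',X.min(),X.max(),'y',Y.min(),Y.max())
A=pic('side','d4')
for s,q,m in comps(A,(-6,150,70),(10,255,255)): print(s,q)
to(.604,-.059,.054,-9)
E
```

```text
[ 600   85   40  321 5479] [625.443 259.659] x 0.17100461983510043 0.23614096729925432 y -0.2096129307872239 0.01979189224512586
[  296   147    68   185 11590] [329.204 237.262] x -0.01964462504257669 0.02036293368257963 y -0.13908847123507534 -0.017775280835164147
[279 204  36  16 353] [299.507 210.759]
[360 325  37  32 729] [376.623 340.957]
[536 395  49  24 418] [560.478 404.457]
pos [ 0.598 -0.06   0.148] yaw -9.3 q6 0.03 w 70.0 F [0.  0.6 0.9] t 56.9 | turn [-0.   0.3 -0.3] shift [0.22 0.56 9.41]
```

Call:
move_arm(series=[7,0.3,0.5,3,0,0.3,-0.3,7,0,0,3,0,0,0,7,0,0,3.4,0,0,0,7,0,0,0.4,0,0,0,7,0,0,0,0,0,0])

```text
time: 57.55
tool_pos: [0.6048, -0.0581, 0.0513]
tcp_rot: [2.388, 2.041, 0.003]
wrist_force: [0.1, 0.9, 0.6]
width: 0.817
grip_force: 0.0
```

Call:
move_arm(series=[3,0,0,0,0,0,0,3,0,0,0,0,0,0,3,0,0,0,0,0,0,3,0,0,0,0,0,0,3,0,0,0,0,0,0])

```text
time: 58.18
tool_pos: [0.6052, -0.0583, 0.0518]
tcp_rot: [2.387, 2.04, 0.004]
wrist_force: [-0.9, 1.0, 6.9]
width: 0.453
grip_force: 53.4
```

Call:
move_arm(series=[3,0,0,-4,0,0,0,3,0,0,-5,0,0,0,3,0,0,-5,0,0,0,3,0,0,0,0,0,10.5,3,0,0,0,0,0,10.5])

```text
time: 58.8
tool_pos: [0.6039, -0.0583, 0.191]
tcp_rot: [2.725, 1.563, 0.003]
wrist_force: [0.3, -1.0, -1.0]
width: 0.458
grip_force: 52.6
```

Call:
move_arm(series=[3,0,0,0,0,0,10.5,3,0,0,0,0,0,10.5,3,0,0,0,0,0,10.5,3,0,0,0,0,0,10.5,3,0,0,0,0,0,10.5])

```text
time: 59.42
tool_pos: [0.6032, -0.0581, 0.1894]
tcp_rot: [-3.134, -0.196, 0.001]
wrist_force: [0.8, -0.1, -1.1]
width: 0.45
grip_force: 52.6
```

```bash
python3 - <<'E'
from h import *
to(.386,-.328,.15,-93.4)
E
```

```text
pos [ 0.603 -0.058  0.189] yaw -82.8 q6 1.31 w 38.4 F [ 0.8 -0.1 -1.1] t 59.4 | turn [-0.1  0.1 10.6] shift [-20.08  28.23   3.94]
```

Call:
move_arm(series=[3,0,0,0,0,0,10.6,3,-2.87,4.03,0,0,0,0,3,-2.87,4.03,0,0,0,0,3,-2.87,4.03,0,0,0,0,3,-2.87,4.03,0,0,0,0])

```text
time: 60.05
tool_pos: [0.4789, -0.2139, 0.1895]
tcp_rot: [-3.14, 0.084, 0.001]
wrist_force: [-0.1, -0.7, -1.6]
width: 0.454
grip_force: 52.6
```

Call:
move_arm(series=[3,-2.87,4.03,0,0,0,0,3,-2.87,4.03,0,0,0,0,3,-2.87,4.03,0,0,0,0,3,0,0,4,0,0,0,3,0,0,0,0,0,0])

```text
time: 60.68
tool_pos: [0.3848, -0.3273, 0.1464]
tcp_rot: [-3.135, 0.087, 0.01]
wrist_force: [-0.1, 1.0, -0.9]
width: 0.456
grip_force: 52.5
```

```bash
python3 - <<'E'
from h import *
c=calibration('wrist');im=pic('wrist','w20');to(.386,-.328,.0365,-93.4)
z=read_state()['tool_pos'][2]+.0085
for s,q,m in comps(im,(0,60,10),(16,255,115),8000):
    ys,xs=np.where(m)
    if not 250<q[0]<380: continue
    for v in range(s[1],s[1]+24,3):
        r=xs[ys==v]; P=onz(c,(r.min()+r.max())/2,v,z); print(v,r.min(),r.max(),len(r),P,'ctr',P[:2]-.06*np.array([.998,-.058]))
# pale blank in tray
print(*top(im,c,(19,90,200),(26,140,255),.045,1500),sep='\n')
E
```

```text
pos [ 0.386 -0.328  0.148] yaw -93.1 q6 0.87 w 38.6 F [ 0.   0.2 -1.3] t 60.7 | turn [-0.2  0.2  0.3] shift [-0.03  0.01 11.16]
168 274 357 11 [ 0.447 -0.33   0.157] ctr [ 0.387 -0.327]
171 270 361 57 [ 0.446 -0.33   0.157] ctr [ 0.386 -0.327]
174 267 364 57 [ 0.445 -0.33   0.157] ctr [ 0.385 -0.327]
177 264 367 78 [ 0.444 -0.33   0.157] ctr [ 0.384 -0.327]
180 261 371 111 [ 0.443 -0.33   0.157] ctr [ 0.383 -0.327]
183 260 372 113 [ 0.442 -0.33   0.157] ctr [ 0.382 -0.327]
186 260 372 113 [ 0.441 -0.33   0.157] ctr [ 0.381 -0.327]
189 260 371 112 [ 0.44  -0.33   0.157] ctr [ 0.38  -0.326]
(array([224., 190.]), np.int32(21036), 0.3979, -0.2889, 146.5, 137.3, np.float32(86.8))
(array([248., 243.]), np.int32(2089), 0.381, -0.2807, 85.8, 19.2, np.float32(173.0))
```

Call:
move_arm(series=[3,0.2,0,4,0,0,0.3,3,0,0,4,0,0,0,3,0,0,2.8,0,0,0,3,0,0,0,0,0,0])

```text
time: 61.22
tool_pos: [0.3892, -0.3275, 0.0405]
tcp_rot: [-3.137, 0.09, 0.005]
wrist_force: [-0.7, 0.1, -0.3]
width: 0.456
grip_force: 52.5
```

```bash
python3 - <<'E'
from h import *
to(.386,-.328,.0375,-93.4)
E
```

```text
pos [ 0.389 -0.328  0.04 ] yaw -93.3 q6 0.88 w 38.9 F [-0.7  0.1 -0.3] t 61.2 | turn [-0.2  0.2  0.1] shift [-0.32  0.06  0.3 ]
```

Call:
move_arm(series=[3,0,0,0.3,0,0,0,3,0,0,0,0,0,0,5.4,0,0,0,0,0,0,5.4,0,0,0,0,0,0,5.4,0,0,0,0,0,0])

```text
time: 61.85
tool_pos: [0.3898, -0.3293, 0.0388]
tcp_rot: [-3.14, 0.093, 0.0]
wrist_force: [0.8, -0.3, -1.0]
width: 0.635
grip_force: 0.0
```

Call:
move_arm(series=[5.4,0,0,-5,0,0,0,5.4,0,0,-6,0,0,0,5.4,0,0,-6,0,0,0,5.4,0,-5,0,0,0,0,5.4,0,-5,0,0,0,0])

```text
time: 62.48
tool_pos: [0.3962, -0.2291, 0.2101]
tcp_rot: [3.14, -0.096, 0.004]
wrist_force: [0.8, 0.4, 0.6]
width: 0.633
grip_force: 0.0
```

Call:
move_arm(series=[5.4,0,0,0,0,0,0])

```text
time: 62.6
tool_pos: [0.3954, -0.2269, 0.2085]
tcp_rot: [-3.139, 0.087, 0.001]
wrist_force: [-0.1, -1.3, 0.6]
width: 0.632
grip_force: 0.0
```

```bash
python3 - <<'E'
from h import *
c=calibration('wrist');im=pic('wrist','w21');A=pic('side','d5')
print(*top(im,c,(0,60,10),(16,255,115),.045,1500),sep='\n')
print('yellow',[(s,q.round(1)) for s,q,m in comps(im,(22,170,90),(32,255,255),100)])
to(.458,-.078,.2)
# pile: side + scene contact sheet
cv2.imwrite('pics/sheet.png',np.hstack([im[:,:,::-1],A[:,:,::-1]])[:, :][:,:,:].copy() if 0 else np.hstack([cv2.resize(im[:,:,::-1],(400,300)),cv2.resize(A[180:405,220:520,::-1],(400,300))]))
E
```

```text
(array([175., 163.]), np.int32(1545), 0.4445, -0.1143, 77.2, 20.8, np.float32(162.3))
(array([433., 214.]), np.int32(7687), 0.3906, -0.3247, 119.9, 48.0, np.float32(176.6))
yellow [(array([  71,  140,   61,   43, 1717], dtype=int32), array([ 97.1, 159.2]))]
pos [ 0.396 -0.229  0.209] yaw -93.3 q6 1.05 w 54.2 F [ 0.7  0.1 -0.2] t 62.7 | turn [ 0.  0. -0.] shift [  5.34 -15.47   0.86]
```

View pics/sheet.png

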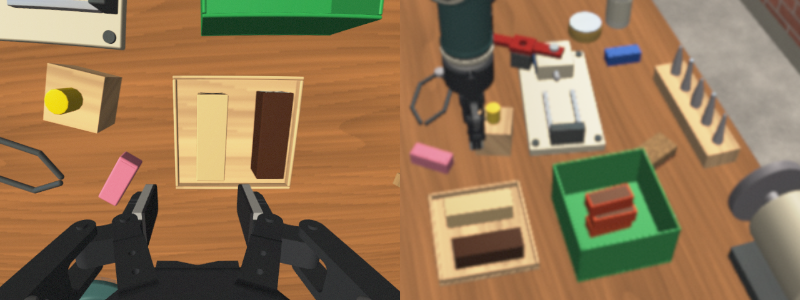

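The sheet shows both blanks flat in the tray (left half (212,137) and (271,135)) and the offcuts in the bin. The pin is still in its block at (62,101). Now I'll measure the pin head and lever hole from straight above.

Call:
move_arm(series=[5.4,0,-3,0,0,0,-10.5,5.4,0,0,0,0,0,-10.5,5.4,0,0,0,0,0,-10.5,5.4,0,0,0,0,0,-10.5,5.4,0,0,0,0,0,-10.5])

```text
time: 63.32
tool_pos: [0.3975, -0.2009, 0.2084]
tcp_rot: [-2.854, -1.312, 0.001]
wrist_force: [0.0, 0.2, -0.3]
width: 0.63
grip_force: 0.0
```

Call:
move_arm(series=[5.4,0,0,0,0,0,-10.5,5.4,0,0,0,0,0,-10.5,5.4,0,0,0,0,0,-10.5,5.4,0,0,0,0,0,-10.5,5.4,0,0,0,0,0,-10.5])

```text
time: 63.95
tool_pos: [0.3975, -0.2009, 0.2084]
tcp_rot: [-1.979, -2.438, 0.0]
wrist_force: [-0.3, 0.4, 0.9]
width: 0.631
grip_force: 0.0
```

Call:
move_arm(series=[5.4,0,0,-2,0,0,-10.5,5.4,0,0,0,0,0,-10.5,5.4,0,0,0,0,0,-10.5,5.4,0,0,0,0,0,-10.5,5.4,0,0,0,0,0,0])

```text
time: 64.58
tool_pos: [0.3975, -0.2006, 0.2284]
tcp_rot: [-0.986, -2.982, -0.001]
wrist_force: [-0.1, 0.0, -1.1]
width: 0.629
grip_force: 0.0
```

```bash
python3 - <<'E'
from h import *
to(.523,-.119,.23,58)
E
```

```text
pos [ 0.397 -0.201  0.228] yaw 53.4 q6 -1.46 w 53.7 F [-0.1  0.  -1.1] t 64.6 | turn [ 0.  -0.1 -4.6] shift [-6.32 13.58 -0.16]
```

Call:
move_arm(series=[5.4,0,0,0,0,0,-4.6,5.4,-2.1,4.5,0,0,0,0,5.4,-2.1,4.5,0,0,0,0,5.4,-2.1,4.5,0,0,0,0,5.4,0,0,0,0,0,0])

```text
time: 65.2
tool_pos: [0.5244, -0.117, 0.2282]
tcp_rot: [-0.861, -3.021, -0.002]
wrist_force: [0.7, -0.5, -0.2]
width: 0.635
grip_force: 0.0
```

Call:
move_arm(series=[5.4,0,0,0,0,0,0,5.4,0,0,0,0,0,0])

```text
time: 65.45
tool_pos: [0.5211, -0.1187, 0.2283]
tcp_rot: [-0.863, -3.019, -0.0]
wrist_force: [-0.5, 0.2, -0.5]
width: 0.632
grip_force: 0.0
```

```bash
cat >> h.py <<'E'
def rel(fn,z,n=4):
    """fn(im)->pixel; returns mean world pos at height z, and offset in tool frame (cm)"""
    Ws=[];O=[];Ps=[]
    for i in range(n):
        c=calibration('wrist');s=read_state();im=read_camera('wrist');u=fn(im);w=onz(c,*u,z);Ws.append(w)
        O.append(R.from_rotvec(s['tcp_rot']).as_matrix().T@(w-s['tool_pos'])*100);Ps.append(s['tool_pos'])
    print('px',np.round(u,1),'world',np.mean(Ws,0).round(4),'std',np.std(Ws,0).round(4),'tool off cm',np.mean(O,0).round(2),'tcp',np.mean(Ps,0).round(4))
    return im
def fyel(im):
    k=max(comps(im,(22,150,90),(33,255,255),100),key=lambda t:t[0][4]); print(k[0]);return k[1]
def fhole(im):
    k=max(comps(im,(-8,150,50),(9,255,255),400),key=lambda t:t[0][4])
    cs,h=cv2.findContours(k[2].astype(np.uint8),cv2.RETR_CCOMP,cv2.CHAIN_APPROX_NONE)
    hs=[c for c,hh in zip(cs,h[0]) if hh[3]>=0 and cv2.contourArea(c)>30]
    c=max(hs,key=cv2.contourArea);m=cv2.moments(c);(e,ax,_)=cv2.fitEllipse(c);print('hole',e,ax);return e
E
python3 - <<'E'
from h import *
im=rel(fyel,.1);cv2.imwrite('pics/p1.png',im[:,:,::-1]);to(.625+.065-.058-.0,.073,.23,58)
E
```

```text
[ 297  107   40   41 1251]
[ 297  107   40   41 1256]
[ 297  107   40   40 1250]
[ 297  107   40   40 1252]
px [316.6 126.5] world [ 0.457 -0.077  0.1  ] std [0. 0. 0.] tool off cm [ 7.61  0.11 12.86] tcp [ 0.521 -0.119  0.229]
pos [ 0.522 -0.118  0.229] yaw 58.1 q6 -1.29 w 54.2 F [ 0.   0.5 -0.2] t 65.7 | turn [ 0.  -0.   0.1] shift [ 0.78 22.09 -0.13]
```

Call:
move_arm(series=[5.4,0.2,5.5,0,0,0,0,5.4,0.2,5.5,0,0,0,0,5.4,0.2,5.5,0,0,0,0,5.4,0.2,5.5,0,0,0,0,5.4,0,0,0,0,0,0])

```text
time: 66.28
tool_pos: [0.6323, 0.0763, 0.2285]
tcp_rot: [-0.855, -3.023, -0.003]
wrist_force: [-0.4, -0.6, 0.7]
width: 0.631
grip_force: 0.0
```

Call:
move_arm(series=[5.4,0,0,0,0,0,0,5.4,0,0,0,0,0,0])

```text
time: 66.53
tool_pos: [0.6306, 0.0721, 0.2286]
tcp_rot: [-0.862, -3.02, -0.0]
wrist_force: [0.1, -0.0, -0.4]
width: 0.63
grip_force: 0.0
```

```bash
python3 - <<'E'
from h import *
im=rel(fhole,.078);cv2.imwrite('pics/p2.png',im[:,:,::-1]);to(.457,-.077,.2,58)
E
```

```text
hole (318.7261657714844, 216.96092224121094) (28.704471588134766, 30.24787712097168)
hole (318.86541748046875, 216.7052459716797) (27.754392623901367, 30.887401580810547)
hole (317.996337890625, 216.23397827148438) (29.865503311157227, 30.92964744567871)
hole (318.4004821777344, 215.966552734375) (29.566179275512695, 31.300458908081055)
px [318.4 216. ] world [0.626 0.078 0.078] std [0. 0. 0.] tool off cm [ 0.73  0.27 15.08] tcp [0.631 0.072 0.229]
pos [0.631 0.072 0.229] yaw 58.1 q6 -0.94 w 54.0 F [-0.4 -0.2  0.3] t 66.7 | turn [ 0.  -0.   0.1] shift [  6.83 -21.88   2.88]
```

```bash
sed -i "s/c=max(hs,key=cv2.contourArea)/c=min(hs,key=lambda c:np.hypot(*(c[:,0].mean(0)-[317,120])))/" h.py; python3 - <<'E'
from h import *
rel(fhole,.078)
E
```

```text
hole (318.3043518066406, 124.48155975341797) (21.583608627319336, 22.35601043701172)
hole (318.0540771484375, 124.48936462402344) (21.754331588745117, 22.238269805908203)
hole (317.9253234863281, 124.55597686767578) (21.855070114135742, 22.17683219909668)
hole (317.6570739746094, 124.61202239990234) (21.408655166625977, 22.19161033630371)
px [317.7 124.6] world [0.566 0.115 0.078] std [0. 0. 0.] tool off cm [ 7.76  0.21 15.09] tcp [0.631 0.073 0.229]
```

Call:
move_arm(series=[5.4,1.7,-5.4,0,0,0,0,5.4,1.7,-5.5,0,0,0,0,5.4,1.7,-5.5,0,0,0,0,5.4,1.7,-5.5,0,0,0,0,5.4,0,0,4,0,0,0])

```text
time: 67.55
tool_pos: [0.4586, -0.0796, 0.192]
tcp_rot: [0.864, 3.012, 0.0]
wrist_force: [0.8, 0.2, -0.0]
width: 0.628
grip_force: 0.0
```

Call:
move_arm(series=[5.4,0,0,4,0,0,0,5.4,0,0,0,0,0,0,5.4,0,0,0,0,0,0])

```text
time: 67.92
tool_pos: [0.4588, -0.077, 0.1498]
tcp_rot: [0.86, 3.021, 0.001]
wrist_force: [0.1, 1.1, 0.1]
width: 0.637
grip_force: 0.0
```

```bash
python3 - <<'E'
from h import *
to(.457,-.077,.083,58)
rel(lambda im:(1,1),.1); to(.457,-.077,.083,58)
E
```

```text
pos [ 0.459 -0.077  0.15 ] yaw 58.2 q6 -1.24 w 54.4 F [0.1 1.1 0.1] t 67.9 | turn [0.1 0.  0.2] shift [ 0.16 -0.1   6.68]
px [1 1] world [ 0.266 -0.131  0.1  ] std [0. 0. 0.] tool off cm [ 13.67 -14.77   5.  ] tcp [ 0.459 -0.077  0.15 ]
pos [ 0.459 -0.077  0.15 ] yaw 58.2 q6 -1.24 w 53.9 F [-0.6  0.   0.2] t 68.1 | turn [0.1 0.1 0.2] shift [ 0.21 -0.12  6.74]
```

Call:
move_arm(series=[5.4,0.2,-0.1,2.2,0.1,0,0.2,5.4,0,0,2.2,0,0,0,5.4,0,0,2.2,0,0,0,5.4,0,0,0,0,0,0,5.4,0,0,0,0,0,0])

```text
time: 68.75
tool_pos: [0.4567, -0.0769, 0.0838]
tcp_rot: [0.865, 3.02, -0.001]
wrist_force: [-0.5, -1.1, 0.2]
width: 0.631
grip_force: 0.0
```

```bash
python3 - <<'E'
from h import *
to(.457,-.077,.083,58)
E
```

```text
pos [ 0.457 -0.077  0.084] yaw 58.0 q6 -1.23 w 53.8 F [-0.5 -1.1  0.2] t 68.8 | turn [-0.  0.  0.] shift [-0.03  0.01  0.08]
```

Call:
move_arm(series=[2,0,0,0,0,0,0,2,0,0,0,0,0,0,2,0,0,0,0,0,0,2,0,0,0,0,0,0,2,0,0,0,0,0,0], grip_force=50)

```text
time: 69.38
tool_pos: [0.4568, -0.077, 0.084]
tcp_rot: [0.865, 3.019, -0.001]
wrist_force: [-1.0, 0.0, 6.9]
width: 0.308
grip_force: 49.1
```

```bash
python3 - <<'E'
from h import *
to(.457,-.077,.083,58);print(read_state()['grip_force'])
E
```

```text
pos [ 0.457 -0.077  0.084] yaw 58.0 q6 -1.23 w 26.3 F [-1.   0.   6.9] t 69.4 | turn [-0.   0.1  0. ] shift [-0.01  0.01  0.1 ]
49.0689218044281
```

Call:
move_arm(series=[2,0,0,-2.5,0,0,0,2,0,0,-2.5,0,0,0,2,0,0,-3,0,0,0,2,0,0,-3,0,0,0,2,0,0,0,0,0,0])

```text
time: 70.0
tool_pos: [0.4578, -0.0771, 0.1953]
tcp_rot: [0.864, 3.015, -0.001]
wrist_force: [0.7, -0.2, -0.2]
width: 0.307
grip_force: 49.4
```

```bash
python3 - <<'E'
from h import *
to(.566,.115,.185,58)
E
```

```text
pos [ 0.458 -0.077  0.195] yaw 58.0 q6 -1.23 w 26.3 F [ 0.7 -0.2 -0.2] t 70.0 | turn [0.  0.3 0. ] shift [ 1.   22.02  1.03]
```

Call:
move_arm(series=[2,0.2,4.4,0,0,0,0,2,0.2,4.4,0,0,0,0,2,0.2,4.4,0,0,0,0,2,0.2,4.4,0,0,0,0,2,0.2,4.4,0,0,0,0])

```text
time: 70.62
tool_pos: [0.5634, 0.1164, 0.1903]
tcp_rot: [-0.864, -3.017, 0.004]
wrist_force: [-0.1, -0.2, -0.4]
width: 0.311
grip_force: 49.6
```

Call:
move_arm(series=[2,0,0,1.5,0,0,0,2,0,0,0,0,0,0,2,0,0,0,0,0,0])

```text
time: 71.0
tool_pos: [0.5627, 0.1142, 0.1762]
tcp_rot: [-0.866, -3.017, 0.004]
wrist_force: [-0.9, -0.8, -0.2]
width: 0.308
grip_force: 49.7
```

```bash
python3 - <<'E'
from h import *
rel(lambda im:(1,1),.1);to(.566,.115,.16,58)
im=read_camera('wrist');c=calibration('wrist')
s=read_state();M=R.from_rotvec(s['tcp_rot']).as_matrix()
tip=s['tool_pos']+M[:,2]*.074;print('expected tip px',proj(c,tip),'hole px',proj(c,(.566,.115,.078)))
k=sorted(comps(im,(-8,150,50),(9,255,255),300),key=lambda t:-t[0][4])
for t in k[:2]: print(t[0],t[1])
u,v=map(int,proj(c,tip))
hsv=cv2.cvtColor(im,cv2.COLOR_RGB2HSV)
for y in range(v-60,v+40,8): print(y,''.join('R' if (a[0]<9 or a[0]>172) and a[1]>150 and a[2]>50 else 'Y' if 20<a[0]<34 and a[1]>150 else 's' if a[1]<70 and a[2]>60 else 'k' if a[2]<=60 else '.' for a in hsv[y,u-60:u+60:2]))
E
```

```text
px [1 1] world [0.35  0.048 0.1  ] std [0. 0. 0.] tool off cm [ 14.57 -16.98   7.76] tcp [0.563 0.114 0.177]
pos [0.564 0.115 0.178] yaw 58.0 q6 -0.85 w 26.7 F [-0.3 -0.4 -0.8] t 71.2 | turn [-0. -0. -0.] shift [-0.15  0.15  1.79]
expected tip px (np.float64(315.08115226602297), np.float64(258.3048646727159)) hole px (np.float64(317.23171876237114), np.float64(247.13908915898534))
[ 285  140   68  144 6441] [318.644 215.277]
198 ......................RRRRRRRRRRRRRRRRRRRR..................
206 ....................R.RRRRRRRRRRRRRRRRRRRR...kk.............
214 ...............RRRRRRRRRRRRRRRRRRRRRRRRRRRRRRRRRR...........
222 ..............s.RRRRRRRRRRRRRRRRRRRRRRRRRRRRRRRRRs..........
230 .....ssssssssss.RRRRRRRRRRRRRRRRRRRRRRRRRRRRRRRRRss.........
238 sssssssssssssss.RRRRRRRRRRRRsskkkkkk.RRRRRRRRRRRRssss.......
246 ssssssssssssssssRRRRRRRRRRRssskkkkkksRRRRRRRRRRR.sssss......
254 ssssssssssssssssRRRRRRRRRRRRR.sssRRRRRRRRRRRRRRR.sssssss....
262 ssssssssssssssssRRRRRRRRRRssssssssssRRRRRRRRRRRRssssssssss..
270 ssssssssssssss..RRRRRRRRR.ssssssssssRRRRRRRRRRRRsssssssssss.
278 ssssssssss......RRRRRRRR.YYYYYYYYYYYY.RRRRRRRRRRssssssssssss
286 ssssssssss.sssssss.YYYYYYYYYYYYYYYYYYYYYYYYsssssssssssssssss
294 sssssssssssskkks.YYYYYYYYYYYYYYYYYYYYYYYYYYYYskkksssssssssss
```

Call:
move_arm(series=[2,-0.15,0.15,0,0,0,0,2,0,0,1,0,0,0,2,0,0,0.8,0,0,0,2,0,0,0,0,0,0,2,0,0,0,0,0,0])

```text
time: 71.88
tool_pos: [0.5658, 0.1157, 0.159]
tcp_rot: [-0.865, -3.018, 0.002]
wrist_force: [-0.1, -0.5, -0.1]
width: 0.308
grip_force: 49.7
```

```bash
cat > tipview.py <<'E'
from h import *
rel(lambda im:(1,1),.1);to(.566,.115,.10,58)
im=read_camera('wrist');c=calibration('wrist')
s=read_state();M=R.from_rotvec(s['tcp_rot']).as_matrix()
tip=s['tool_pos']+M[:,2]*.074;print('expected tip px',proj(c,tip),'hole px',proj(c,(.566,.115,.078)))
u,v=map(int,proj(c,tip))
hsv=cv2.cvtColor(im,cv2.COLOR_RGB2HSV)
for y in range(v-40,v+30,4): print(y,''.join('R' if (a[0]<9 or a[0]>172) and a[1]>150 and a[2]>50 else 'Y' if 20<a[0]<34 and a[1]>150 else 's' if a[1]<70 and a[2]>60 else 'k' if a[2]<=60 else '.' for a in hsv[y,u-40:u+40]))
E
python3 tipview.py
```

```text
px [1 1] world [0.365 0.058 0.1  ] std [0. 0. 0.] tool off cm [ 13.98 -15.55   5.97] tcp [0.566 0.116 0.159]
pos [0.566 0.116 0.16 ] yaw 58.0 q6 -0.85 w 26.4 F [ 0.3 -0.2 -1.2] t 72.1 | turn [-0.1 -0.   0. ] shift [-0.03 -0.07  5.96]
expected tip px (np.float64(315.08088906240977), np.float64(258.3689420385598)) hole px (np.float64(314.05413555797514), np.float64(254.61844484833256))
218 ....RRRRRRRRRRRRRRRRRRRRRRRRRRRRRRRRRRRRRRRRRRRRRRRRRRRRRRRRRRRRRRRRRRRRRRRRR...
222 ....RRRRRRRRRRRRRRRRRRRRRRRRRRRRRRRRRRRRRRRRRRRRRRRRRRRRRRRRRRRRRRRRRRRRRRRRR...
226 ....RRRRRRRRRRRRRRRRRRRRRRRRRRRRRRRRRRRRRRRRRRRRRRRRRRRRRRRRRRRRRRRRRRRRRRRR.s..
230 ssss.RRRRRRRRRRRRRRRRRRRRRRRRRRRRRRRRRRRRRRRRRRRRRRRRRRRRRRRRRRRRRRRRRRRRRRR.ss.
234 ssss.RRRRRRRRRRRRRRRRRRRRRRRRRRRRRRRRRRRRRRRRRRRRRRRRRRRRRRRRRRRRRRRRRRRRRRR.sss
238 ssss.RRRRRRRRRRRRRRRRRRRRRRRRRRRRRRRRRRRRRRRRRRRRRRRRRRRRRRRRRRRRRRRRRRRRRRRssss
242 ssss.RRRRRRRRRRRRRRRRRRRRRRRRRRRRRRR....kk...RRRRRRRRRRRRRRRRRRRRRRRRRRRRRRRssss
246 ssss.RRRRRRRRRRRRRRRRRRRRRRRRR.sssssskkkkkkkkkkkkkRRRRRRRRRRRRRRRRRRRRRRRRRRssss
250 sssssRRRRRRRRRRRRRRRRRRRRRRR.sssssssskkkkkkkkkkkkkkkRRRRRRRRRRRRRRRRRRRRRRRRssss
254 sssssRRRRRRRRRRRRRRRRRRRRRRRRRRssssssssssssssskkks.RRRRRRRRRRRRRRRRRRRRRRRR.ssss
258 sssssRRRRRRRRRRRRRRRRRRRRRRRRRRR.sssssssssssssssssRRRRRRRRRRRRRRRRRRRRRRRRR.ssss
262 sssss.RRRRRRRRRRRRRRRRRRRRRRRRRssssssssssssssssssssRRRRRRRRRRRRRRRRRRRRRRRR.ssss
266 sssss.RRRRRRRRRRRRRRRRRRRRRRRRRssssssssssssssssssss.RRRRRRRRRRRRRRRRRRRRRRR.ssss
270 sssss.RRRRRRRRRRRRRRRRRRRRRRRR.ssssssssssssssssssss.RRRRRRRRRRRRRRRRRRRRRRRsssss
274 sssss.RRRRRRRRRRRRRRRRRRRRRRRRssssssssssssssssssssssRRRRRRRRRRRRRRRRRRRRRRRsssss
278 ......RRRRRRRRRRRRRRRRRRRRR...YYYYYYYYYYYYYYYYYYYYYYY..RRRRRRRRRRRRRRRRRRRRsssss
282 ......RRRRRRRRRRRRRRR.YYYYYYYYYYYYYYYYYYYYYYYYYYYYYYYYYYYYYYY.RRRRRRRRRRRR.sssss
286 ......RRRRRRRRRRR.YYYYYYYYYYYYYYYYYYYYYYYYYYYYYYYYYYYYYYYYYYYYYYY.RRRRRRRR.sssss
```

Call:
move_arm(series=[2,-0.03,-0.06,0.5,0,0,0,2,0,0,0.7,0,0,0,2,0,0,0.7,0,0,0,2,0,0,0,0,0,0])

```text
time: 72.62
tool_pos: [0.5649, 0.1149, 0.139]
tcp_rot: [-0.864, -3.017, 0.003]
wrist_force: [0.1, -0.3, -0.5]
width: 0.311
grip_force: 49.7
```

```bash
python3 - <<'E'
from h import *
to(.566,.115,.097,58)
E
```

```text
pos [0.565 0.115 0.139] yaw 58.0 q6 -0.85 w 26.5 F [ 0.1 -0.3 -0.5] t 72.6 | turn [-0.2 -0.1  0. ] shift [-0.09  0.07  4.2 ]
```

Call:
move_arm(series=[2,0,0,0.7,0,0,0,2,0,0,0.7,0,0,0,2,0,0,0,0,0,0])

```text
time: 73.0
tool_pos: [0.565, 0.1149, 0.1253]
tcp_rot: [-0.865, -3.017, 0.003]
wrist_force: [-0.6, -1.2, -0.8]
width: 0.309
grip_force: 49.7
```

```bash
python3 - <<'E'
from h import *
to(.566,.115,.097,58)
E
```

```text
pos [0.565 0.115 0.125] yaw 58.0 q6 -0.85 w 26.4 F [-0.6 -1.2 -0.8] t 73.0 | turn [-0.1 -0.1  0. ] shift [-0.08  0.06  2.83]
```

In the bracket without contact; continuing to seat.

Call:
move_arm(series=[2,0,0,1,0,0,0,2,0,0,1,0,0,0,2,0,0,0.5,0,0,0,2,0,0,0,0,0,0])

```text
time: 73.5
tool_pos: [0.5651, 0.1149, 0.1004]
tcp_rot: [-0.865, -3.017, 0.003]
wrist_force: [0.0, 0.4, -0.8]
width: 0.311
grip_force: 49.7
```

Call:
move_arm(series=[2,0,0,0.3,0,0,0,2,0,0,0,0,0,0])

```text
time: 73.75
tool_pos: [0.5658, 0.115, 0.0983]
tcp_rot: [-0.865, -3.019, 0.002]
wrist_force: [0.1, 0.1, -0.8]
width: 0.306
grip_force: 49.7
```

```bash
python3 - <<'E'
from h import *
to(.566,.115,.097,58)
E
```

```text
pos [0.566 0.115 0.098] yaw 58.0 q6 -0.85 w 26.1 F [ 0.1  0.1 -0.8] t 73.8 | turn [-0.1 -0.   0. ] shift [-0.02  0.01  0.13]
```

Call:
move_arm(series=[2,0,0,0.15,0,0,0,2,0,0,0,0,0,0,5.4,0,0,0,0,0,0,5.4,0,0,0,0,0,0,5.4,0,0,0,0,0,0])

```text
time: 74.38
tool_pos: [0.5657, 0.115, 0.0968]
tcp_rot: [-0.865, -3.019, 0.002]
wrist_force: [-0.3, 0.9, 0.1]
width: 0.634
grip_force: 0.0
```

Call:
move_arm(series=[5.4,0,0,-3,0,0,0,5.4,0,0,-5,0,0,0,5.4,0,0,-6,0,0,0,5.4,-4,0,0,0,0,0,5.4,-4,0,0,0,0,0])

```text
time: 75.0
tool_pos: [0.6352, 0.0727, 0.2389]
tcp_rot: [0.863, 3.018, 0.0]
wrist_force: [0.2, 0.2, -0.6]
width: 0.637
grip_force: 0.0
```

Call:
move_arm(series=[5.4,0,0,0,0,0,0,5.4,0,0,0,0,0,0])

```text
time: 75.25
tool_pos: [0.6332, 0.0728, 0.2361]
tcp_rot: [-0.865, -3.017, 0.002]
wrist_force: [0.4, 0.5, 0.7]
width: 0.634
grip_force: 0.0
```

```bash
python3 - <<'E'
from h import *
im=rel(fyel,.113);to(.566,.115,.2,58)
cv2.imwrite('pics/p3.png',im[:,:,::-1])
a=read_camera('scene');b=read_camera('side')
c1=calibration('scene');c2=calibration('side')
for n,i,c in(('scene',a,c1),('side',b,c2)):
    print(n,[(s,q.round(1)) for s,q,m in comps(i,(22,150,90),(33,255,255),30)],'expect',proj(c,(.566,.115,.0955)))
    print([(s,q.round()) for s,q,m in comps(i,(-6,150,70),(10,255,255))])
    print('bin corner',[np.round(proj(c,p)) for p in((.53,-.24,.1),(.69,-.24,.1),(.69,-.41,.1),(.53,-.41,.1))])
E
```

```text
[ 297  103   40   41 1303]
[ 296  103   40   42 1295]
[ 296  104   40   41 1298]
[ 296  104   40   41 1292]
px [315.9 123.8] world [0.567 0.115 0.113] std [0. 0. 0.] tool off cm [ 7.82  0.06 12.34] tcp [0.633 0.073 0.236]
pos [0.633 0.073 0.237] yaw 58.1 q6 -0.94 w 53.8 F [-1.1 -0.9 -0.2] t 75.5 | turn [-0.1 -0.1  0.1] shift [ 7.89 -0.02  3.66]
scene [] expect (np.float64(351.614605492479), np.float64(266.5767129454037))
[(array([232, 206,  27,  23, 361], dtype=int32), array([245., 217.])), (array([320, 266,  66,  16, 546], dtype=int32), array([352., 273.]))]
bin corner [array([279., 212.]), array([239., 230.]), array([209., 209.]), array([248., 193.])]
side [(array([308, 200,   9,  14, 102], dtype=int32), array([312., 206.]))] expect (np.float64(311.7794182557712), np.float64(207.91384308309267))
[(array([279, 204,  63,  19, 471], dtype=int32), array([308., 213.])), (array([360, 325,  37,  32, 727], dtype=int32), array([377., 341.])), (array([538, 395,  47,  26, 429], dtype=int32), array([560., 405.]))]
bin corner [array([335., 304.]), array([399., 290.]), array([428., 348.]), array([358., 365.])]
```

```bash
python3 - <<'E'
from h import *
print(finish_job())
E
```

```text
the job is handed in; nothing more can be done
None
```

I finished every step and handed the job in: all three offcuts are in the bin, both blanks are marked and flat in the tray, and the pin is seated through the lever at rest. I have no verdict back; this rests on my last camera and force readings.

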